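# Put away the seals and brushes on a calligrapher's desk

## Robot

A 7-joint arm with a two-finger parallel gripper is mounted at the origin on the work surface. World frame = base frame: x ahead of the robot, y to its left, z up, the work surface at z = 0. Lengths are in m, angles in rad, forces in N, time in s.
With the tool pointing down it reaches from about 0.4 to 0.85 m from the base axis. Payload 10.4 kg.
Tool frame: the origin (TCP) lies between the finger pads; the fingertips stand 11 mm ahead of it and the grasp point (between the pads) lies 8 mm behind it (tip_reach is the distance from the TCP to the fingertips, in m); z points along the fingers, y is the line along which they close (so a half turn about z gives the same grasp; the last joint's range is limited). The gripper opens to 85 mm and grips with 20 to 120 N. Pads are 22 mm wide; open, the fingers measure 114 mm over their backs; the gripper's body (76 mm by 85 mm) begins 54 mm behind the grasp point. The pads swing forward as they close: fully open they stand 13 mm farther back than shut.
Start: joints at [-1.366, 0.332, -0.065, 1.46, 0.022, 1.35, -0.088], TCP at [0.141, 0.609, 0.242] pointing down, gripper open.
Joint ranges: [-2.6, 2.6], [-0.5, 2.12], [-1.47, 1.34], [0.16, 2.42], [-1.27, 4.41], [0.06, 2.06], [-2.6, 2.6]. Speed limits (rad/s): [2.22, 2.22, 2.79, 2.79, 3.14, 3.14, 3.14].

## Interface

Orientations are given as a unit quaternion [x, y, z, w].
In Python, from workcell import * gives the robot as it stands.
- The arm moves only by the shell command python3 -m inch 'ROWS' [OPENING] [FORCE]. ROWS is JSON, a list of rows, each an object with "slide": the shift along the world's x, y, z in m, a list of three; "yaw": the turn about the world's z in rad. A call has 1 to 20 rows; each row is the pose to reach, as a shift and turn from the pose commanded when the call began; what a row does not reach only later rows make up. A row lasts 1/12 s, in which the tool goes at most 41.7 mm and 7.16 degrees, less where a joint would pass 70% of its speed; a pose out of reach is approached as far as the arm can. A call with a gripper value outside its range is refused whole. OPENING is the closure in counts, from 0 (fully open) to 255 (shut), set as the call begins (- or left out, the last holds). The fingers move at their own pace and stop on an object; FORCE is the grip in N (left out, the last holds). Time passes only in rows, so rows that repeat a pose let the fingers close. It gives the time, the measured TCP pose, the force, the opening and the grip force at its end, in the units of the state.
- get_obs(): the state, without advancing time (a new reading comes with each control period).
- camera(name): name is "scene" or "top" or "wrist"; returns a dict with "frame" (384x512x3 uint8, red, green, blue), "fx", "fy", "cx", "cy" (pixels), "k1" (the pictures are not rectified: a ray, as slopes to the right and down, at radius r is drawn at 1 + k1 r^2 times it, then the intrinsics apply), "extrinsics" (4x4, takes a point from world to camera coordinates). Camera axes: x right, y down, z forward; pixel columns grow to the right and rows downward; lengths in m; the calibration is good to about 2 mm. A picture is of the moment at which its call begins. There is no depth.
- hand_in(): hands the job in; it is judged then, once.
The state is a dict: "clock": time; "joint_pos": joint angles; "joint_velocities": joint speeds; "tau": joint torques, N m; "position": TCP position; "ee_rot": TCP orientation; "ft_force": force on the tool from outside, world axes, zero at the start; "torque": the same for the moment, N m; "grip_width": opening from 0.0 (shut) to 1.0 (fully open); "grasp_force": force on a finger pad.
Only numpy, scipy, OpenCV 4.12 (cv2) and the standard library are available. Lean on these libraries where they do the work, as an engineer would, in place of code of your own. Each camera call takes 0.05 s, during which the arm holds its last target. There are 200 camera calls.

## Task

Tidy the calligraphy desk. Set every seal upright on the open deck of the seal stand, in one straight row, end to end with their ridges in line along the stand and just about touching, in front of the clear-roofed bay, with none under the roof yet; then push the whole row along as one block, straight and closed up, until the front seal is right up against the back of the bay. Also stand every brush in the brush pot, handle down and bristles up, and leave the books, inkstone and jar alone.

Things in the scene. Friction and masses are not known exactly. Their poses are not given: they have to be found in the camera images.
- stand: fixed wooden seal stand, 375 long (x, from -205 to +170) x 72 wide (y), origin on its underside. Deck top at z = 12 all along; open, no walls, from x = -205 to the bay mouth at +55. Bay: 60 wide inside, side walls 6 thick, back wall inner face at x = +160, clear roof from z = 71 to 77. The bay (105 deep) holds two seals and a bit of a third; the rest of a row pushed home stays on the open deck
- seal0: jade-green stone seal, 0.19 to 0.3 kg: block 48 (x) x 50 (y) x 30 high with a ridge on top along x, 48 (x) x 18 (y) x 22 high, 52 high in all; its flat x ends butt against the next seals, its x lies along the stand's x in the row (either way round). Origin: centre of underside, z up. Stands on the desk; may be absent
- seal1: red-brown stone seal, 0.19 to 0.3 kg: block 48 (x) x 50 (y) x 30 high with a ridge on top along x, 48 (x) x 18 (y) x 22 high, 52 high in all; its flat x ends butt against the next seals, its x lies along the stand's x in the row (either way round). Origin: centre of underside, z up. Stands on the desk; may be absent
- seal2: cream stone seal, 0.19 to 0.3 kg: block 48 (x) x 50 (y) x 30 high with a ridge on top along x, 48 (x) x 18 (y) x 22 high, 52 high in all; its flat x ends butt against the next seals, its x lies along the stand's x in the row (either way round). Origin: centre of underside, z up. Stands on the desk; may be absent
- seal3: blue-grey stone seal, 0.19 to 0.3 kg: block 48 (x) x 50 (y) x 30 high with a ridge on top along x, 48 (x) x 18 (y) x 22 high, 52 high in all; its flat x ends butt against the next seals, its x lies along the stand's x in the row (either way round). Origin: centre of underside, z up. Stands on the desk; may be absent
- seal4: pink stone seal, 0.19 to 0.3 kg: block 48 (x) x 50 (y) x 30 high with a ridge on top along x, 48 (x) x 18 (y) x 22 high, 52 high in all; its flat x ends butt against the next seals, its x lies along the stand's x in the row (either way round). Origin: centre of underside, z up. Stands on the desk; may be absent
- brush0: writing brush with a red square-section handle, 190 long, 60 g, lying on the desk along its x: handle 18 x 18 from x = -95 to +35, then a brass collar and pale bristles (18 across and narrower) to x = +95. Origin: middle of its length, on its underside (axis 9 above it)
- brush0_butt (a point): plain end of brush0's handle, on the axis (goes down into the pot)
- brush0_tip (a point): bristle point of brush0, on the axis (stays up)
- brush1: writing brush with a yellow square-section handle, 190 long, 60 g, lying on the desk along its x: handle 18 x 18 from x = -95 to +35, then a brass collar and pale bristles (18 across and narrower) to x = +95. Origin: middle of its length, on its underside (axis 9 above it)
- brush1_butt (a point): plain end of brush1's handle, on the axis (goes down into the pot)
- brush1_tip (a point): bristle point of brush1, on the axis (stays up)
- brush2: writing brush with a blue square-section handle, 190 long, 60 g, lying on the desk along its x: handle 18 x 18 from x = -95 to +35, then a brass collar and pale bristles (18 across and narrower) to x = +95. Origin: middle of its length, on its underside (axis 9 above it)
- brush2_butt (a point): plain end of brush2's handle, on the axis (goes down into the pot)
- brush2_tip (a point): bristle point of brush2, on the axis (stays up)
- pot: fixed, heavy white china brush pot with a blue band, upright cylinder, 92 outside diameter, 84 inside, 110 high, inner floor 6 above the table; origin at the centre of its underside
- books: blue cloth-covered book case 170 x 120 x 45, bystander; origin centre of underside
- inkstone: round black inkstone, 110 diameter, 22 high, bystander; origin centre of underside
- jar: round celadon-green jar, 88 diameter, 68 high, bystander; origin centre of underside
Things that resemble listed ones, but are neither listed nor needed, are in the scene too. What is shaped like the seal4 but purple is not meant. Leave any purple or yellow look-alike of the seal1 alone.

How it is judged:
On the way, in this order (a step that is already met when the one before it is completed fails the run):
1. all the seals stand in one straight closed row on the open deck, lengthwise, none under the roof (y of seal0 in the frame of stand between -0.01 and 0.01 m and z of seal0 in the frame of stand between 0.008 and 0.018 m and angle between the x axis of each of seal0, seal1, seal2, seal3, seal4 and the x axis of stand, either way round below 0.17 rad and angle between each of seal0, seal1, seal2, seal3, seal4's own z axis and vertical below 0.1 rad and linear speed of each of seal0, seal1, seal2, seal3, seal4 below 0.02 m/s and (distance between seal0 and seal1 below 0.059 m or distance between seal0 and seal2 below 0.059 m or distance between seal0 and seal3 below 0.059 m or distance between seal0 and seal4 below 0.059 m) and y of seal1 in the frame of stand between -0.01 and 0.01 m and z of seal1 in the frame of stand between 0.008 and 0.018 m and (distance between seal1 and seal0 below 0.059 m or distance between seal1 and seal2 below 0.059 m or distance between seal1 and seal3 below 0.059 m or distance between seal1 and seal4 below 0.059 m) and y of seal2 in the frame of stand between -0.01 and 0.01 m and z of seal2 in the frame of stand between 0.008 and 0.018 m and (distance between seal2 and seal0 below 0.059 m or distance between seal2 and seal1 below 0.059 m or distance between seal2 and seal3 below 0.059 m or distance between seal2 and seal4 below 0.059 m) and y of seal3 in the frame of stand between -0.01 and 0.01 m and z of seal3 in the frame of stand between 0.008 and 0.018 m and (distance between seal3 and seal0 below 0.059 m or distance between seal3 and seal1 below 0.059 m or distance between seal3 and seal2 below 0.059 m or distance between seal3 and seal4 below 0.059 m) and y of seal4 in the frame of stand between -0.01 and 0.01 m and z of seal4 in the frame of stand between 0.008 and 0.018 m and (distance between seal4 and seal0 below 0.059 m or distance between seal4 and seal1 below 0.059 m or distance between seal4 and seal2 below 0.059 m or distance between seal4 and seal3 below 0.059 m) and distance between seal0 and seal1 below 0.217 m and distance between each of seal0, seal1 and seal2 below 0.217 m and distance between each of seal0, seal1, seal2 and seal3 below 0.217 m and distance between each of seal0, seal1, seal2, seal3 and seal4 below 0.217 m and x of seal0 in the frame of stand between -0.205 and 0.035 m and x of seal1 in the frame of stand between -0.205 and 0.035 m and x of seal2 in the frame of stand between -0.205 and 0.035 m and x of seal3 in the frame of stand between -0.205 and 0.035 m and x of seal4 in the frame of stand between -0.205 and 0.035 m), for 0.2 s.
2. the row is home: the front seal against the back of the bay, the others straight and close behind it (y of seal0 in the frame of stand between -0.01 and 0.01 m and z of seal0 in the frame of stand between 0.008 and 0.018 m and angle between the x axis of each of seal0, seal1, seal2, seal3, seal4 and the x axis of stand, either way round below 0.2 rad and angle between each of seal0, seal1, seal2, seal3, seal4's own z axis and vertical below 0.1 rad and linear speed of each of seal0, seal1, seal2, seal3, seal4 below 0.02 m/s and (distance between seal0 and seal1 below 0.056 m or distance between seal0 and seal2 below 0.056 m or distance between seal0 and seal3 below 0.056 m or distance between seal0 and seal4 below 0.056 m) and y of seal1 in the frame of stand between -0.01 and 0.01 m and z of seal1 in the frame of stand between 0.008 and 0.018 m and (distance between seal1 and seal0 below 0.056 m or distance between seal1 and seal2 below 0.056 m or distance between seal1 and seal3 below 0.056 m or distance between seal1 and seal4 below 0.056 m) and y of seal2 in the frame of stand between -0.01 and 0.01 m and z of seal2 in the frame of stand between 0.008 and 0.018 m and (distance between seal2 and seal0 below 0.056 m or distance between seal2 and seal1 below 0.056 m or distance between seal2 and seal3 below 0.056 m or distance between seal2 and seal4 below 0.056 m) and y of seal3 in the frame of stand between -0.01 and 0.01 m and z of seal3 in the frame of stand between 0.008 and 0.018 m and (distance between seal3 and seal0 below 0.056 m or distance between seal3 and seal1 below 0.056 m or distance between seal3 and seal2 below 0.056 m or distance between seal3 and seal4 below 0.056 m) and y of seal4 in the frame of stand between -0.01 and 0.01 m and z of seal4 in the frame of stand between 0.008 and 0.018 m and (distance between seal4 and seal0 below 0.056 m or distance between seal4 and seal1 below 0.056 m or distance between seal4 and seal2 below 0.056 m or distance between seal4 and seal3 below 0.056 m) and distance between seal0 and seal1 below 0.208 m and distance between each of seal0, seal1 and seal2 below 0.208 m and distance between each of seal0, seal1, seal2 and seal3 below 0.208 m and distance between each of seal0, seal1, seal2, seal3 and seal4 below 0.208 m and x of any of seal0, seal1, seal2, seal3, seal4 in the frame of stand above 0.128 m), for 0.2 s.
At the end, for the whole second after the job is handed in: Seals upright on the deck, within 10 mm of its middle line and 0.2 rad, neighbours under 8 mm apart and no two centres over 208 mm apart, the front one within 8 mm of the back wall; each brush in the pot, butt below 45 mm, tip above 130 mm; nothing still falling or sliding (all of step 2 and horizontal distance between each of brush0_butt, brush1_butt, brush2_butt and pot below 0.042 m and height (world z) of each of brush0_butt, brush1_butt, brush2_butt below 0.045 m and height (world z) of each of brush0_tip, brush1_tip, brush2_tip above 0.13 m and linear speed of each of brush0, brush1, brush2 below 0.15 m/s); the robot touches nothing.
It fails at once if with a seal more than 18 mm under the roof, the row breaks up: some seal is over 18 mm off the stand's middle line, or over 18 mm from its nearest neighbour (((x of seal0 in the frame of stand between 0.049 and 0.17 m and z of seal0 in the frame of stand below 0.03 m and y of seal0 in the frame of stand between -0.03 and 0.03 m) or (x of seal1 in the frame of stand between 0.049 and 0.17 m and z of seal1 in the frame of stand below 0.03 m and y of seal1 in the frame of stand between -0.03 and 0.03 m) or (x of seal2 in the frame of stand between 0.049 and 0.17 m and z of seal2 in the frame of stand below 0.03 m and y of seal2 in the frame of stand between -0.03 and 0.03 m) or (x of seal3 in the frame of stand between 0.049 and 0.17 m and z of seal3 in the frame of stand below 0.03 m and y of seal3 in the frame of stand between -0.03 and 0.03 m) or (x of seal4 in the frame of stand between 0.049 and 0.17 m and z of seal4 in the frame of stand below 0.03 m and y of seal4 in the frame of stand between -0.03 and 0.03 m)) and (not (y of seal0 in the frame of stand between -0.018 and 0.018 m) or not (y of seal1 in the frame of stand between -0.018 and 0.018 m) or not (y of seal2 in the frame of stand between -0.018 and 0.018 m) or not (y of seal3 in the frame of stand between -0.018 and 0.018 m) or not (y of seal4 in the frame of stand between -0.018 and 0.018 m) or not (distance between seal0 and seal1 below 0.066 m or distance between seal0 and seal2 below 0.066 m or distance between seal0 and seal3 below 0.066 m or distance between seal0 and seal4 below 0.066 m) or not (distance between seal1 and seal0 below 0.066 m or distance between seal1 and seal2 below 0.066 m or distance between seal1 and seal3 below 0.066 m or distance between seal1 and seal4 below 0.066 m) or not (distance between seal2 and seal0 below 0.066 m or distance between seal2 and seal1 below 0.066 m or distance between seal2 and seal3 below 0.066 m or distance between seal2 and seal4 below 0.066 m) or not (distance between seal3 and seal0 below 0.066 m or distance between seal3 and seal1 below 0.066 m or distance between seal3 and seal2 below 0.066 m or distance between seal3 and seal4 below 0.066 m) or not (distance between seal4 and seal0 below 0.066 m or distance between seal4 and seal1 below 0.066 m or distance between seal4 and seal2 below 0.066 m or distance between seal4 and seal3 below 0.066 m))).
It fails at once if a bystander (books, inkstone, jar) is moved more than 25 mm (distance of any of books, inkstone, jar from where it was at the start of the episode above 0.025 m).
Of seal0, seal1, seal2, seal3, seal4 only 4 to 5 are there at a start; the rules pass over those that are not, and their reading is None.
At some moment in a run one of brush0, brush1, brush2 may be knocked a few centimetres aside while the robot is not near it.
It also fails if it takes over 210 s, if anything falls off the work surface, if the arm or the gripper's body presses on something with over 40 N, if the wrist force passes 120 N, or if a joint passes its speed limit or range.

## Working session

There is one attempt and no reset: what is moved stays moved. The work goes in short steps, Python scripts to look and compute and a shell command to move; the robot and the scene stay as the last step left them, time stands still between calls to the robot, and variables do not carry over. Pictures are saved under pics/ and viewed, at most 14 in all, crops included, and the job is handed in when it is done.

```bash
ls; mkdir -p pics; python3 - <<'E'
from workcell import *
import cv2,numpy as np
for n in ("scene","top"):
    c=camera(n); cv2.imwrite(f"pics/{n}0.png",cv2.cvtColor(c["frame"],cv2.COLOR_RGB2BGR))
    print(n,c["fx"],c["fy"],c["cx"],c["cy"],c["k1"]);print(np.round(c["extrinsics"],4).tolist())
    np.save(f"pics/{n}0.npy",c["frame"])
print(get_obs())
E
```

```text
pics
scene 407.0338157486315 407.0338157486315 255.1052012174842 189.15586884254026 -0.0746463294127662
[[0.4531, 0.8913, 0.0145, -0.2837], [0.7102, -0.3511, -0.6102, -0.3598], [-0.5388, 0.2868, -0.7921, 1.4763], [0.0, 0.0, 0.0, 1.0]]
top 460.62170284139205 460.62170284139205 255.39791883757107 195.30022205457388 -0.1846580313463326
[[0.0251, -0.9997, 0.0045, 0.0009], [-0.9854, -0.0255, -0.1686, 0.5539], [0.1686, -0.0002, -0.9857, 1.6363], [0.0, 0.0, 0.0, 1.0]]
{'clock': 0.1, 'joint_pos': array([-1.36559734,  0.33277847, -0.06471029,  1.46082743,  0.02161258,
        1.3498935 , -0.08849693]), 'joint_velocities': array([-0.00021388, -0.00086459, -0.00093069, -0.00039356, -0.00035293,
       -0.00038941, -0.00026728]), 'tau': array([ 2.85946924e-03, -6.26743627e+01,  5.00712229e-02, -3.92427707e+01,
        1.63232553e-02,  7.00553399e-03,  5.66095821e-05]), 'position': array([0.14107643, 0.60855524, 0.24162865]), 'ee_rot': array([ 1.13636399e-01,  9.93522220e-01, -6.04240087e-04, -3.74392531e-05]), 'ft_force': array([ 1.17717631, -0.68999362,  0.60114752]), 'torque': array([-0.04523768, -0.02070448, -0.0068966 ]), 'grasp_force': 0.0, 'grip_width': 0.9971228538010666}
```

View pics/top0.png

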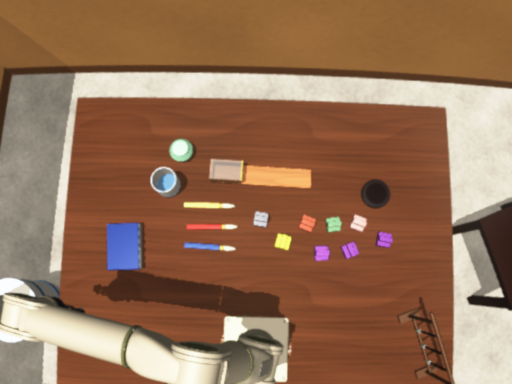

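View pics/scene0.png

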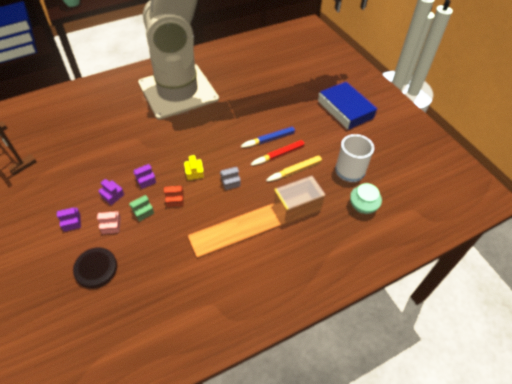

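The top view shows seals red-brown (307,223), green (334,224), pink (358,222) and grey (261,219). There is no cream seal. The purple pieces and the yellow one at (283,241) are look-alikes. The brushes lie at (208,206), (212,227) and (210,247), the pot is at (165,181), and the stand runs from the bay at (226,170) to the deck end at (311,178). The scene view agrees.

```bash
cat > h.py <<'E'
from workcell import *
import cv2,numpy as np
def cam(n,save=None):
    c=camera(n)
    if save: cv2.imwrite(f"pics/{save}.png",cv2.cvtColor(c["frame"],cv2.COLOR_RGB2BGR))
    return c
def ray(c,p,z):
    K=np.array([[c["fx"],0,c["cx"]],[0,c["fy"],c["cy"]],[0,0,1.]])
    q=cv2.undistortPoints(np.array(p,float).reshape(-1,1,2),K,np.array([c["k1"],0,0,0.])).reshape(-1,2)
    E=np.array(c["extrinsics"]);R=E[:3,:3];o=-R.T@E[:3,3]
    d=np.c_[q,np.ones(len(q))]@R
    return o+d*((z-o[2])/d[:,2])[:,None]
HSV={"red":((0,110,90),(12,255,255)),"green":((55,60,60),(80,255,255)),"pink":((0,30,150),(12,100,255)),
"grey":((105,30,90),(125,120,230)),"yellow":((24,130,130),(34,255,255)),"blue":((108,170,90),(125,255,255)),"wood":((11,100,170),(20,255,255))}
def blobs(c,name,amin=30):
    hsv=cv2.cvtColor(c["frame"],cv2.COLOR_RGB2HSV)
    m=cv2.inRange(hsv,*[np.array(v) for v in HSV[name]])
    m=cv2.morphologyEx(m,cv2.MORPH_CLOSE,np.ones((3,3)))
    cs=cv2.findContours(m,cv2.RETR_EXTERNAL,cv2.CHAIN_APPROX_NONE)[0]
    return sorted([k for k in cs if cv2.contourArea(k)>=amin],key=cv2.contourArea,reverse=True)
def rect(c,k,z):
    "world centre, long side, short side, angle of long side (deg)"
    w=ray(c,k.reshape(-1,2),z)[:,:2]*1000
    (x,y),(a,b),t=cv2.minAreaRect(w.astype(np.float32))
    if a<b:a,b,t=b,a,t+90
    return np.round([x,y,a,b,(t+90)%180-90],1)
E
python3 - <<'E'
from h import *
c=cam("top")
for p in [(307,223),(334,224),(358,222),(261,219),(283,241),(205,206),(205,227),(205,247),(280,177),(150,182)]:
    print(p,cv2.cvtColor(c["frame"],cv2.COLOR_RGB2HSV)[p[1],p[0]])
for n in HSV:
    for k in blobs(c,n)[:4]: print(n,cv2.boundingRect(k),rect(c,k,0.045 if n in("green","pink","grey","red") else .012))
print(ray(c,[(150,182),(180,182),(165,166),(165,196)],.11))
print(ray(c,[(210,160),(243,160),(210,181),(243,182)],.074))
I=cv2.resize(cv2.cvtColor(c["frame"],cv2.COLOR_RGB2BGR)[135:275,140:400],(780,420),interpolation=cv2.INTER_CUBIC);cv2.imwrite("pics/t1.png",I)
w=camera("wrist");print(np.round(w["extrinsics"],3).tolist(),w["fx"],w["k1"])
E
```

```text
(307, 223) [  8 145 247]
(334, 224) [ 58  64 226]
(358, 222) [ 11  28 249]
(261, 219) [135   2 224]
(283, 241) [ 30 124 252]
(205, 206) [ 30  83 248]
(205, 227) [  3 157 248]
(205, 247) [110 121 229]
(280, 177) [ 16 142 247]
(150, 182) [  5  31 180]
red (60, 98, 394, 286) [ 399.8   -2.5 1460.4 1053.7   89.8]
red (57, 347, 108, 37) [-80.7 530.1 404.9 134.6 -85.3]
green (327, 218, 14, 13) [ 455.8 -272.7   46.8   44.   -82.7]
green (180, 143, 12, 18) [708.4 273.7  71.4  26.7 -21.7]
pink (350, 214, 17, 18) [ 461.7 -364.6   56.7   54.1   72.8]
pink (210, 159, 30, 17) [673.  136.4 104.4  58.5 -67.5]
yellow (275, 233, 17, 17) [391.6 -90.8  56.   54.   78.8]
wood (241, 165, 71, 23) [635.  -62.1 263.3  75.5  87.6]
[[0.58127938 0.39189101 0.11      ]
 [0.58385775 0.28372401 0.11      ]
 [0.6409203  0.34122393 0.11      ]
 [0.53212716 0.33461326 0.11      ]]
[[0.67551855 0.18403765 0.074     ]
 [0.67846063 0.06350356 0.074     ]
 [0.59731633 0.18061907 0.074     ]
 [0.59665354 0.06103553 0.074     ]]
[[0.225, 0.974, -0.001, -0.624], [0.93, -0.215, 0.299, -0.039], [0.291, -0.068, -0.954, 0.379], [0.0, 0.0, 0.0, 1.0]] 291.23173362163436 -0.028161798292001255
```

View pics/t1.png

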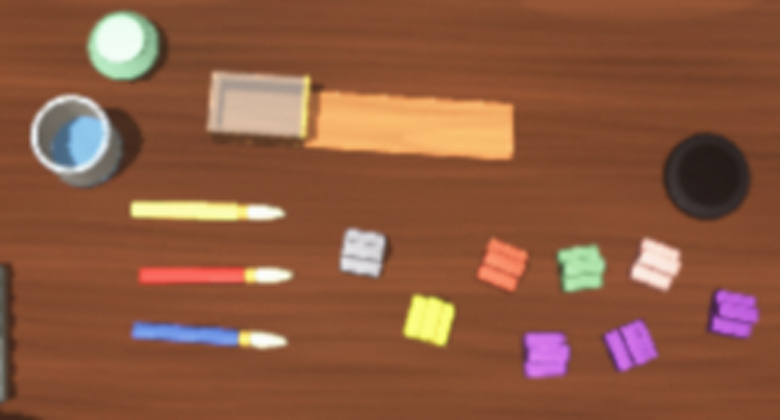

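The crop agrees with the measurements. The stand's +x points along world +y, about 87.6° from world x, and the deck centre is at (0.635, -0.062). I'll move above the seals for a close look.

```bash
python3 -m inch '[{"slide":[0.1,-0.08,0.05],"yaw":-0.1},{"slide":[0.2,-0.16,0.05],"yaw":-0.2},{"slide":[0.38,-0.31,0.05],"yaw":-0.67},{"slide":[0.38,-0.31,0.05],"yaw":-0.67},{"slide":[0.38,-0.31,0.05],"yaw":-0.67},{"slide":[0.38,-0.31,0.05],"yaw":-0.67},{"slide":[0.38,-0.31,0.05],"yaw":-0.67},{"slide":[0.38,-0.31,0.05],"yaw":-0.67},{"slide":[0.38,-0.31,0.05],"yaw":-0.67},{"slide":[0.38,-0.31,0.05],"yaw":-0.67},{"slide":[0.38,-0.31,0.05],"yaw":-0.67},{"slide":[0.38,-0.31,0.05],"yaw":-0.67},{"slide":[0.38,-0.31,0.05],"yaw":-0.67},{"slide":[0.38,-0.31,0.05],"yaw":-0.67}]' 0 40
python3 -m inch '[{"slide":[-0.07,-0.51,0],"yaw":-0.67},{"slide":[-0.07,-0.51,0],"yaw":-0.67},{"slide":[-0.07,-0.51,0],"yaw":-0.67},{"slide":[-0.07,-0.51,0],"yaw":-0.67},{"slide":[-0.07,-0.51,0],"yaw":-0.67},{"slide":[-0.07,-0.51,0],"yaw":-0.67},{"slide":[-0.07,-0.51,0],"yaw":-0.67},{"slide":[-0.07,-0.51,0],"yaw":-0.67},{"slide":[-0.07,-0.51,0],"yaw":-0.67},{"slide":[-0.07,-0.51,0],"yaw":-0.67},{"slide":[-0.07,-0.51,0],"yaw":-0.67},{"slide":[-0.07,-0.51,0],"yaw":-0.67},{"slide":[-0.07,-0.51,0],"yaw":-0.67},{"slide":[-0.07,-0.51,0],"yaw":-0.67},{"slide":[-0.07,-0.51,0],"yaw":-0.67},{"slide":[-0.07,-0.51,0],"yaw":-0.67}]'
python3 - <<'E'
from h import *
c=cam("wrist","w1")
o=get_obs();print(o["position"],o["ee_rot"],o["joint_pos"].round(2),o["clock"])
E
```

```text
clock: 1.37
position: [0.5228, 0.2966, 0.2922]
ee_rot: [0.436, 0.9, -0.0, 0.0]
ft_force: [-0.3, 1.1, -0.1]
grip_width: 1.0
grasp_force: 0.0
clock: 2.7
position: [0.4517, -0.2091, 0.2921]
ee_rot: [0.705, 0.709, 0.0, -0.0]
ft_force: [0.6, 0.4, 0.3]
grip_width: 1.001
grasp_force: 0.0
[ 0.45176191 -0.20903451  0.29217126] [ 7.04871217e-01  7.09335240e-01  1.63137226e-04 -2.39385264e-04] [-0.45 -0.01  0.8   1.75  0.01  1.4   0.36] 2.75
```

View pics/w1.png

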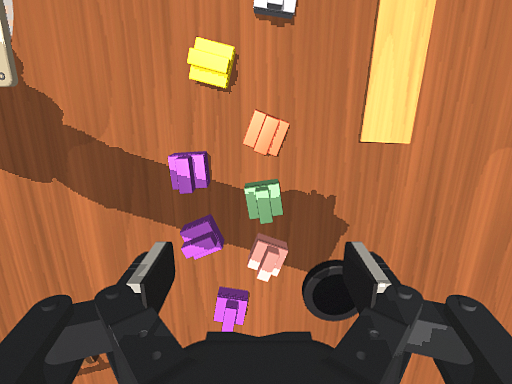

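The wrist view shows the wanted seals at red (266,133), green (264,200) and pink (268,258), with their ridges roughly vertical in the image. The deck end is at (361,142)-(411,143). Next I'll enlarge the seals for corner picks and fit the deck edges.

```bash
python3 - <<'E'
from h import *
c=cam("wrist");f=cv2.cvtColor(c["frame"],cv2.COLOR_RGB2BGR)
cr=[cv2.resize(f[y-26:y+26,x-26:x+26],(260,260),interpolation=cv2.INTER_CUBIC) for x,y in((266,133),(264,200),(268,258))]
cv2.imwrite("pics/cr1.png",np.hstack(cr))
k=blobs(c,"wood",2000)
hsv=cv2.cvtColor(c["frame"],cv2.COLOR_RGB2HSV);print(hsv[80,400],hsv[80,300],hsv[133,266],hsv[200,264],hsv[250,268])
# deck edges by row: bright/yellow hue range
m=cv2.inRange(hsv,(15,60,150),(26,200,255));L=[];R=[]
for r in range(10,135,5):
    x=np.where(m[r,340:460])[0]
    if len(x)>20:L.append((340+x[0],r));R.append((340+x[-1]+1,r))
for e in(L,R):
    w=ray(c,e,.012);p=np.polyfit(w[:,1],w[:,0],1);print(p,np.abs(np.polyval(p,w[:,1])-w[:,0]).max(),len(e))
print(ray(c,[(361,142),(411,143)],.012))
E
```

```text
[ 23 137 255] [ 12 169 181] [ 14 120 255] [ 58  77 179] [  3 108 151]
[0.036236   0.60314238] 0.0007884054278588515 25
[0.03415079 0.67354876] 0.0007682893915547107 25
[[ 0.59680424 -0.1908688   0.012     ]
 [ 0.66863386 -0.19150322  0.012     ]]
```

View pics/cr1.png

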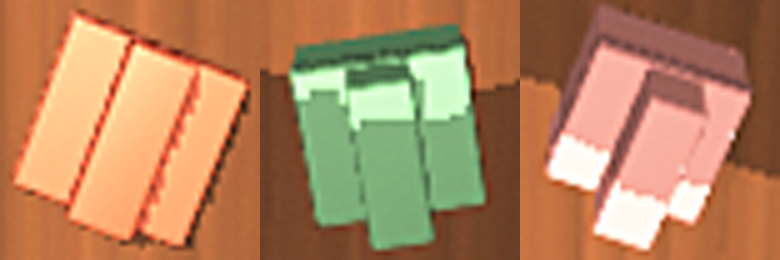

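The crops show the ridge tops clearly: red with corners (130,42) and (68,218), green (88,85)-(112,250), pink (125,97)-(75,232).

```bash
python3 - <<'E'
from h import *
c=cam("wrist")
S={"red":((266,133),[(130,42),(197,68),(135,238),(68,218)]),"green":((264,200),[(88,85),(155,80),(175,242),(112,250)]),"pink":((268,258),[(125,97),(187,112),(132,250),(75,232)])}
for n,(o,q) in S.items():
    p=np.array(q)/5+np.array(o)-26-.4
    w=ray(c,p,.052)[:,:2];a=(w[0]+w[1]-w[2]-w[3])/2;b=w[1]-w[0]
    print(n,w.mean(0).round(4),"len",np.linalg.norm(a).round(4),np.linalg.norm(b).round(4),"ridge angle",np.degrees(np.arctan2(a[1],a[0])).round(1))
print(get_obs()["position"])
E
```

```text
red [ 0.4612 -0.1779] len 0.046 0.0179 ridge angle 70.9
green [ 0.4601 -0.2745] len 0.048 0.018 ridge angle 97.9
pink [ 0.4662 -0.3674] len 0.048 0.0185 ridge angle 72.4
[ 0.45164307 -0.20949069  0.29225453]
```

```bash
python3 -m inch '[{"slide":[0.0096,0.0316,-0.04],"yaw":-0.12},{"slide":[0.0096,0.0316,-0.08],"yaw":-0.24},{"slide":[0.0096,0.0316,-0.12],"yaw":-0.339},{"slide":[0.0096,0.0316,-0.16],"yaw":-0.339},{"slide":[0.0096,0.0316,-0.20],"yaw":-0.339},{"slide":[0.0096,0.0316,-0.20],"yaw":-0.339},{"slide":[0.0096,0.0316,-0.20],"yaw":-0.339}]' 45 40
python3 - <<'E'
from h import *
c=cam("wrist","w2")
E
```

```text
clock: 3.43
position: [0.4596, -0.1788, 0.0915]
ee_rot: [0.815, 0.579, -0.002, -0.001]
ft_force: [1.2, -0.1, 2.1]
grip_width: 0.823
grasp_force: 0.0
```

View pics/w2.png

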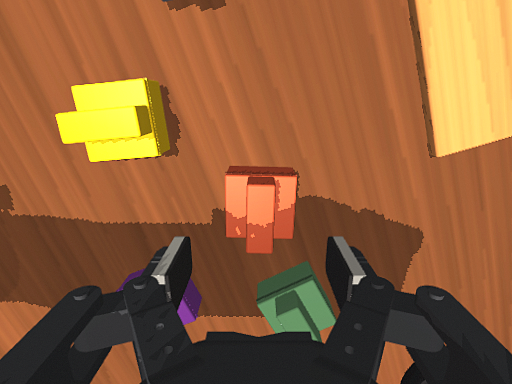

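The red seal sits centred between the fingers and square to them at (260,210). I'll descend and grip.

```bash
python3 -m inch '[{"slide":[0.001,0,-0.035],"yaw":0},{"slide":[0.001,0,-0.065],"yaw":0},{"slide":[0.001,0,-0.077],"yaw":0},{"slide":[0.001,0,-0.077],"yaw":0}]' 45 40
python3 -m inch '[{"slide":[0,0,0],"yaw":0},{"slide":[0,0,0],"yaw":0},{"slide":[0,0,0],"yaw":0},{"slide":[0,0,0],"yaw":0},{"slide":[0,0,0],"yaw":0},{"slide":[0,0,0],"yaw":0}]' 255 40
python3 -m inch '[{"slide":[0,0,0.04],"yaw":0},{"slide":[0,0,0.08],"yaw":0},{"slide":[0,0,0.11],"yaw":0},{"slide":[0,0,0.11],"yaw":0}]'
```

```text
clock: 3.82
position: [0.4619, -0.1792, 0.0155]
ee_rot: [0.815, 0.579, -0.0, -0.0]
ft_force: [-1.2, 0.1, 0.3]
grip_width: 0.823
grasp_force: 0.0
clock: 4.32
position: [0.463, -0.1798, 0.0178]
ee_rot: [0.815, 0.579, 0.001, 0.001]
ft_force: [-4.4, 0.2, 6.9]
grip_width: 0.577
grasp_force: 41.2
clock: 4.65
position: [0.4652, -0.1811, 0.1325]
ee_rot: [0.816, 0.578, 0.004, 0.003]
ft_force: [1.2, -0.5, -2.1]
grip_width: 0.578
grasp_force: 45.2
```

```bash
python3 -m inch '[{"slide":[0.175,0.203,0],"yaw":0.298},{"slide":[0.175,0.203,0],"yaw":0.298},{"slide":[0.175,0.203,0],"yaw":0.298},{"slide":[0.175,0.203,0],"yaw":0.298},{"slide":[0.175,0.203,0],"yaw":0.298},{"slide":[0.175,0.203,0],"yaw":0.298},{"slide":[0.175,0.203,0],"yaw":0.298},{"slide":[0.175,0.203,0],"yaw":0.298},{"slide":[0.175,0.203,0],"yaw":0.298},{"slide":[0.175,0.203,-0.06],"yaw":0.298},{"slide":[0.175,0.203,-0.06],"yaw":0.298},{"slide":[0.175,0.203,-0.06],"yaw":0.298}]'
python3 - <<'E'
from h import *
c=cam("wrist","w3");o=get_obs();print(o["position"],o["ee_rot"])
E
```

```text
clock: 5.65
position: [0.6335, 0.0222, 0.0618]
ee_rot: [0.721, 0.693, -0.003, -0.002]
ft_force: [-2.2, -0.5, -3.1]
grip_width: 0.578
grasp_force: 45.0
[0.63499936 0.02218928 0.06436104] [ 0.72097887  0.6929549  -0.00151498 -0.00082473]
```

View pics/w3.png

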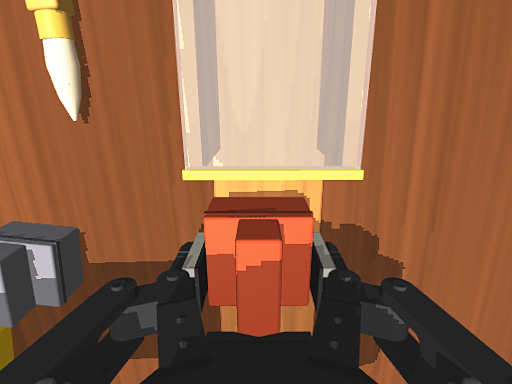

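The red seal is over the deck in front of the bay mouth (yellow edge at row 174). It needs to move about 4 mm in +x before I lower and release it.

```bash
python3 - <<'E'
from h import *
c=cam("wrist");o=get_obs();print(o["position"])
w=ray(c,[(182.5,174),(363.5,174)],.077);print(w,w.mean(0)[0]-(.6383+.0352*w.mean(0)[1]))
E
python3 -m inch '[{"slide":[0.004,0.0005,-0.02],"yaw":0},{"slide":[0.004,0.0005,-0.027],"yaw":0},{"slide":[0.004,0.0005,-0.030],"yaw":0},{"slide":[0.004,0.0005,-0.033],"yaw":0},{"slide":[0.004,0.0005,-0.033],"yaw":0}]'
```

```text
[0.63646645 0.02230118 0.06623178]
[[0.60498413 0.06871388 0.077     ]
 [0.68101991 0.06581541 0.077     ]] 0.0023343048017274715
clock: 6.17
position: [0.6408, 0.0238, 0.0329]
ee_rot: [0.72, 0.693, 0.0, 0.0]
ft_force: [0.8, 0.3, -3.0]
grip_width: 0.578
grasp_force: 45.0
```

```bash
python3 -m inch '[{"slide":[-0.001,0,-0.002],"yaw":0},{"slide":[-0.001,0,-0.003],"yaw":0},{"slide":[-0.001,0,-0.003],"yaw":0}]'
python3 -m inch '[{"slide":[0,0,0],"yaw":0},{"slide":[0,0,0],"yaw":0},{"slide":[0,0,0],"yaw":0},{"slide":[0,0,0],"yaw":0}]' 45
python3 -m inch '[{"slide":[0,0,0.04],"yaw":0},{"slide":[0,0,0.08],"yaw":0},{"slide":[0,0,0.08],"yaw":0},{"slide":[0,0,0.08],"yaw":0}]'
python3 - <<'E'
from h import *
c=cam("wrist","w4");o=get_obs();print(o["position"],o["ee_rot"],o["clock"])
E
```

```text
clock: 6.42
position: [0.6399, 0.0239, 0.0299]
ee_rot: [0.72, 0.694, 0.0, 0.0]
ft_force: [-2.1, -0.2, 0.9]
grip_width: 0.582
grasp_force: 45.6
clock: 6.75
position: [0.6399, 0.024, 0.0295]
ee_rot: [0.72, 0.694, 0.0, 0.0]
ft_force: [0.0, -0.2, -0.8]
grip_width: 0.824
grasp_force: 0.0
clock: 7.08
position: [0.6414, 0.0239, 0.1121]
ee_rot: [0.72, 0.693, 0.002, 0.001]
ft_force: [-0.5, -0.2, -1.0]
grip_width: 0.822
grasp_force: 0.0
[0.6402161  0.02411664 0.11011609] [7.20382477e-01 6.93576338e-01 8.89636175e-04 3.98782281e-04] 7.1333
```

View pics/w4.png

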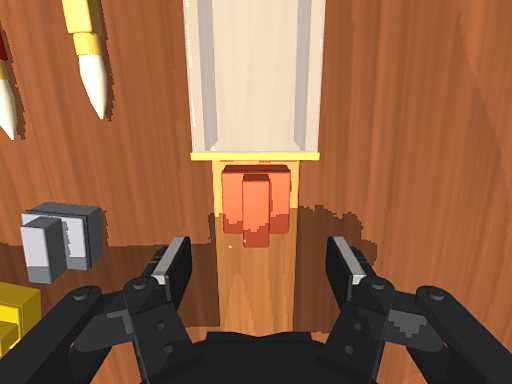

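Red is centred on the deck (seal centre col 256, deck centre col 256). I'll fetch green next.

```bash
python3 -m inch '[{"slide":[-0.18,-0.2985,0],"yaw":0.176},{"slide":[-0.18,-0.2985,0],"yaw":0.176},{"slide":[-0.18,-0.2985,0],"yaw":0.176},{"slide":[-0.18,-0.2985,0],"yaw":0.176},{"slide":[-0.18,-0.2985,0],"yaw":0.176},{"slide":[-0.18,-0.2985,0],"yaw":0.176},{"slide":[-0.18,-0.2985,0],"yaw":0.176},{"slide":[-0.18,-0.2985,0],"yaw":0.176},{"slide":[-0.18,-0.2985,0],"yaw":0.176},{"slide":[-0.18,-0.2985,-0.02],"yaw":0.176},{"slide":[-0.18,-0.2985,-0.02],"yaw":0.176},{"slide":[-0.18,-0.2985,-0.02],"yaw":0.176},{"slide":[-0.18,-0.2985,-0.02],"yaw":0.176},{"slide":[-0.18,-0.2985,-0.02],"yaw":0.176}]'
```

```text
clock: 8.3
position: [0.4604, -0.2738, 0.0896]
ee_rot: [0.656, 0.755, 0.0, 0.0]
ft_force: [-0.3, 0.0, 0.3]
grip_width: 0.824
grasp_force: 0.0
```

```bash
python3 -m inch '[{"slide":[0,0,-0.035],"yaw":0},{"slide":[0,0,-0.06],"yaw":0},{"slide":[0,0,-0.0715],"yaw":0},{"slide":[0,0,-0.0715],"yaw":0}]'
python3 -m inch '[{"slide":[0,0,0],"yaw":0},{"slide":[0,0,0],"yaw":0},{"slide":[0,0,0],"yaw":0},{"slide":[0,0,0],"yaw":0},{"slide":[0,0,0],"yaw":0},{"slide":[0,0,0],"yaw":0}]' 255 40
python3 -m inch '[{"slide":[0,0,0.04],"yaw":0},{"slide":[0,0,0.08],"yaw":0},{"slide":[0,0,0.1],"yaw":0},{"slide":[0.1777,0.2474,0.1],"yaw":-0.175},{"slide":[0.1777,0.2474,0.1],"yaw":-0.175},{"slide":[0.1777,0.2474,0.1],"yaw":-0.175},{"slide":[0.1777,0.2474,0.1],"yaw":-0.175},{"slide":[0.1777,0.2474,0.1],"yaw":-0.175},{"slide":[0.1777,0.2474,0.1],"yaw":-0.175},{"slide":[0.1777,0.2474,0.1],"yaw":-0.175},{"slide":[0.1777,0.2474,0.1],"yaw":-0.175},{"slide":[0.1777,0.2474,0.1],"yaw":-0.175},{"slide":[0.1777,0.2474,0.1],"yaw":-0.175},{"slide":[0.1777,0.2474,0.1],"yaw":-0.175},{"slide":[0.1777,0.2474,0.1],"yaw":-0.175}]'
```

```text
clock: 8.63
position: [0.4587, -0.2734, 0.016]
ee_rot: [0.656, 0.755, -0.001, -0.002]
ft_force: [-0.2, 1.1, 0.3]
grip_width: 0.823
grasp_force: 0.0
clock: 9.13
position: [0.4608, -0.275, 0.0194]
ee_rot: [0.657, 0.754, 0.001, 0.001]
ft_force: [-1.3, -0.1, 8.0]
grip_width: 0.576
grasp_force: 42.9
clock: 10.38
position: [0.6369, -0.0287, 0.1182]
ee_rot: [0.721, 0.693, -0.0, 0.0]
ft_force: [-0.3, -0.5, -2.6]
grip_width: 0.577
grasp_force: 44.4
```

```bash
python3 -m inch '[{"slide":[0.0012,0.0011,-0.03],"yaw":0},{"slide":[0.0012,0.0011,-0.03],"yaw":0},{"slide":[0.0012,0.0011,-0.06],"yaw":0},{"slide":[0.0012,0.0011,-0.075],"yaw":0},{"slide":[0.0012,0.0011,-0.082],"yaw":0},{"slide":[0.0012,0.0011,-0.085],"yaw":0},{"slide":[0.0012,0.0011,-0.087],"yaw":0},{"slide":[0.0012,0.0011,-0.087],"yaw":0}]'
python3 -m inch '[{"slide":[0,0,0],"yaw":0},{"slide":[0,0,0],"yaw":0},{"slide":[0,0,0],"yaw":0},{"slide":[0,0,0],"yaw":0}]' 45
python3 -m inch '[{"slide":[0,0,0.04],"yaw":0},{"slide":[0,0,0.08],"yaw":0},{"slide":[0,0,0.08],"yaw":0},{"slide":[0,0,0.08],"yaw":0},{"slide":[0,0,0.08],"yaw":0}]'
python3 - <<'E'
from h import *
o=get_obs();print(o["position"],o["ee_rot"])
E
```

```text
clock: 11.05
position: [0.639, -0.0263, 0.0319]
ee_rot: [0.72, 0.694, 0.0, 0.0]
ft_force: [0.1, -1.0, -2.0]
grip_width: 0.578
grasp_force: 44.3
clock: 11.38
position: [0.6391, -0.026, 0.0315]
ee_rot: [0.72, 0.694, 0.0, 0.0]
ft_force: [0.4, -0.5, -0.4]
grip_width: 0.826
grasp_force: 0.0
clock: 11.8
position: [0.6387, -0.0258, 0.1109]
ee_rot: [0.72, 0.694, 0.0, 0.0]
ft_force: [0.1, 0.5, -1.3]
grip_width: 0.82
grasp_force: 0.0
[ 0.63866213 -0.02582251  0.11089333] [7.20003184e-01 6.93970674e-01 3.41002625e-04 4.56145495e-05]
```

```bash
python3 -m inch '[{"slide":[-0.1725,-0.3416,0],"yaw":-0.27},{"slide":[-0.1725,-0.3416,0],"yaw":-0.27},{"slide":[-0.1725,-0.3416,0],"yaw":-0.27},{"slide":[-0.1725,-0.3416,0],"yaw":-0.27},{"slide":[-0.1725,-0.3416,0],"yaw":-0.27},{"slide":[-0.1725,-0.3416,0],"yaw":-0.27},{"slide":[-0.1725,-0.3416,0],"yaw":-0.27},{"slide":[-0.1725,-0.3416,0],"yaw":-0.27},{"slide":[-0.1725,-0.3416,0],"yaw":-0.27},{"slide":[-0.1725,-0.3416,0],"yaw":-0.27},{"slide":[-0.1725,-0.3416,-0.02],"yaw":-0.27},{"slide":[-0.1725,-0.3416,-0.02],"yaw":-0.27},{"slide":[-0.1725,-0.3416,-0.02],"yaw":-0.27},{"slide":[-0.1725,-0.3416,-0.02],"yaw":-0.27},{"slide":[-0.1725,-0.3416,-0.02],"yaw":-0.27}]'
```

```text
clock: 13.05
position: [0.4668, -0.367, 0.0912]
ee_rot: [0.807, 0.591, 0.0, 0.0]
ft_force: [0.1, 0.2, 0.2]
grip_width: 0.825
grasp_force: 0.0
```

```bash
python3 - <<'E'
from h import *
c=cam("wrist","w5");o=get_obs();print(o["position"],o["ee_rot"])
E
```

```text
[ 0.46680345 -0.36712452  0.0913283 ] [8.06536085e-01 5.91184785e-01 1.86330448e-04 2.42791279e-04]
```

View pics/w5.png

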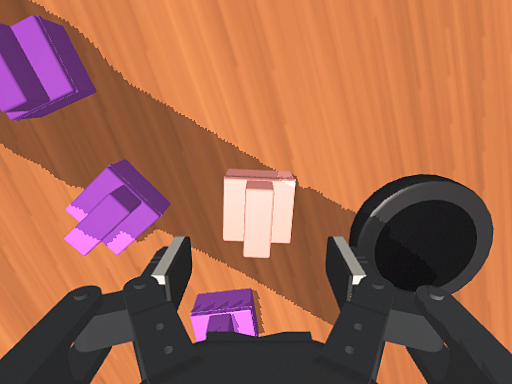

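Pink is centred at (259,213), with more than 10 mm to spare from the inkstone and the purple pieces. I'll grip it and carry it over.

```bash
python3 -m inch '[{"slide":[0,0,-0.035],"yaw":0},{"slide":[0,0,-0.06],"yaw":0},{"slide":[0,0,-0.07],"yaw":0},{"slide":[0,0,-0.07],"yaw":0}]'
python3 -m inch '[{"slide":[0,0,0],"yaw":0},{"slide":[0,0,0],"yaw":0},{"slide":[0,0,0],"yaw":0},{"slide":[0,0,0],"yaw":0},{"slide":[0,0,0],"yaw":0},{"slide":[0,0,0],"yaw":0}]' 255 40
python3 -m inch '[{"slide":[0,0,0.04],"yaw":0},{"slide":[0,0,0.08],"yaw":0},{"slide":[0,0,0.1],"yaw":0},{"slide":[0.17,0.2895,0.1],"yaw":0.27},{"slide":[0.17,0.2895,0.1],"yaw":0.27},{"slide":[0.17,0.2895,0.1],"yaw":0.27},{"slide":[0.17,0.2895,0.1],"yaw":0.27},{"slide":[0.17,0.2895,0.1],"yaw":0.27},{"slide":[0.17,0.2895,0.1],"yaw":0.27},{"slide":[0.17,0.2895,0.1],"yaw":0.27},{"slide":[0.17,0.2895,0.1],"yaw":0.27},{"slide":[0.17,0.2895,0.1],"yaw":0.27},{"slide":[0.17,0.2895,0.1],"yaw":0.27},{"slide":[0.17,0.2895,0.1],"yaw":0.27},{"slide":[0.17,0.2895,0.1],"yaw":0.27},{"slide":[0.17,0.2895,0.1],"yaw":0.27}]'
```

```text
clock: 13.43
position: [0.4652, -0.3665, 0.0191]
ee_rot: [0.807, 0.591, -0.001, -0.002]
ft_force: [-0.5, 0.1, -0.0]
grip_width: 0.824
grasp_force: 0.0
clock: 13.93
position: [0.467, -0.3684, 0.0227]
ee_rot: [0.807, 0.591, 0.001, 0.001]
ft_force: [-3.2, 0.9, 7.2]
grip_width: 0.573
grasp_force: 42.4
clock: 15.27
position: [0.6356, -0.0799, 0.1212]
ee_rot: [0.721, 0.693, -0.0, 0.0]
ft_force: [0.2, -0.5, -3.1]
grip_width: 0.576
grasp_force: 43.7
```

```bash
python3 -m inch '[{"slide":[0.0008,0.001,-0.03],"yaw":0},{"slide":[0.0008,0.001,-0.03],"yaw":0},{"slide":[0.0008,0.001,-0.06],"yaw":0},{"slide":[0.0008,0.001,-0.075],"yaw":0},{"slide":[0.0008,0.001,-0.082],"yaw":0},{"slide":[0.0008,0.001,-0.085],"yaw":0},{"slide":[0.0008,0.001,-0.087],"yaw":0},{"slide":[0.0008,0.001,-0.087],"yaw":0}]'
python3 -m inch '[{"slide":[0,0,0],"yaw":0},{"slide":[0,0,0],"yaw":0},{"slide":[0,0,0],"yaw":0},{"slide":[0,0,0],"yaw":0}]' 45
python3 -m inch '[{"slide":[0,0,0.04],"yaw":0},{"slide":[0,0,0.08],"yaw":0},{"slide":[0,0,0.12],"yaw":0},{"slide":[0,0,0.16],"yaw":0},{"slide":[-0.1,0.04,0.18],"yaw":0},{"slide":[-0.1,0.04,0.18],"yaw":0},{"slide":[-0.1,0.04,0.18],"yaw":0},{"slide":[-0.1,0.04,0.18],"yaw":0},{"slide":[-0.1,0.04,0.18],"yaw":0},{"slide":[-0.1,0.04,0.18],"yaw":0}]'
python3 - <<'E'
from h import *
c=cam("wrist","w6");o=get_obs();print(o["position"],o["ee_rot"])
E
```

```text
clock: 15.93
position: [0.637, -0.0775, 0.0351]
ee_rot: [0.72, 0.694, 0.0, -0.0]
ft_force: [-0.1, -0.1, -2.7]
grip_width: 0.577
grasp_force: 43.7
clock: 16.27
position: [0.6374, -0.0771, 0.0344]
ee_rot: [0.72, 0.694, 0.0, 0.0]
ft_force: [-0.8, -0.5, -0.0]
grip_width: 0.826
grasp_force: 0.0
clock: 17.1
position: [0.5375, -0.0371, 0.2143]
ee_rot: [0.72, 0.694, 0.001, 0.0]
ft_force: [0.4, 0.3, -0.3]
grip_width: 0.826
grasp_force: 0.0
[ 0.53759065 -0.03745141  0.21390194] [7.20182360e-01 6.93784723e-01 7.80626023e-05 3.47105535e-04]
```

View pics/w6.png

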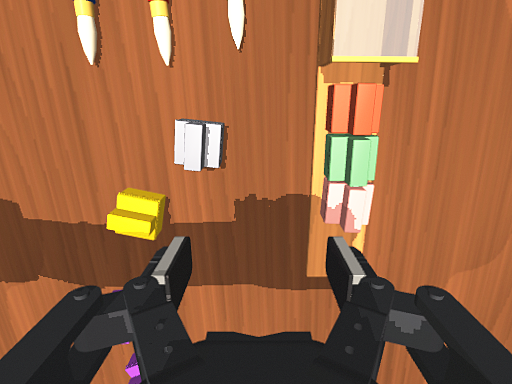

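The three seals form a straight row at cols 325-382, rows 85-230. Grey's ridge top spans about (197,124) to (193,170).

```bash
python3 - <<'E'
from h import *
c=cam("wrist")
w=ray(c,[(197.3,124),(193.5,170)],.052);d=w[0]-w[1];print(w.mean(0),np.linalg.norm(d),np.degrees(np.arctan2(d[1],d[0])))
hsv=cv2.cvtColor(c["frame"],cv2.COLOR_RGB2HSV)
m=cv2.inRange(hsv,(0,0,90),(179,45,255))[105:185,165:235]
m=cv2.morphologyEx(m,cv2.MORPH_CLOSE,np.ones((5,5)))
k=max(cv2.findContours(m,cv2.RETR_EXTERNAL,cv2.CHAIN_APPROX_NONE)[0],key=cv2.contourArea)+np.array([165,105])
print(cv2.boundingRect(k),rect(c,k,.04))
r=ray(c,[(330,85),(382,84),(378,185)],.042);print(r)
t=cam("top");print(ray(t,[(261,219)],.045),get_obs()["position"])
E
```

```text
[ 0.47516208 -0.00700779  0.052     ] 0.047149583194840354 79.61402633791421
(174, 118, 50, 53) [475.   -6.7  53.7  49.8  81.8]
[[ 0.61158417  0.04830035  0.042     ]
 [ 0.6631255   0.04768167  0.042     ]
 [ 0.66769796 -0.05664034  0.042     ]]
[[ 0.46733233 -0.00749303  0.045     ]] [ 0.53749904 -0.03774629  0.2135633 ]
```

```bash
python3 -m inch '[{"slide":[-0.0625,0.0307,-0.04],"yaw":-0.128},{"slide":[-0.0625,0.0307,-0.08],"yaw":-0.128},{"slide":[-0.0625,0.0307,-0.12],"yaw":-0.128},{"slide":[-0.0625,0.0307,-0.1235],"yaw":-0.128},{"slide":[-0.0625,0.0307,-0.1235],"yaw":-0.128},{"slide":[-0.0625,0.0307,-0.1235],"yaw":-0.128},{"slide":[-0.0625,0.0307,-0.1235],"yaw":-0.128}]'
python3 - <<'E'
from h import *
c=cam("wrist","w7");o=get_obs();print(o["position"],o["ee_rot"])
E
```

```text
clock: 17.83
position: [0.4761, -0.0071, 0.0919]
ee_rot: [0.763, 0.646, 0.001, 0.001]
ft_force: [0.6, 0.1, -0.0]
grip_width: 0.824
grasp_force: 0.0
[ 0.47641536 -0.00697399  0.09221315] [0.76324359 0.64610919 0.00106174 0.00100632]
```

View pics/w7.png

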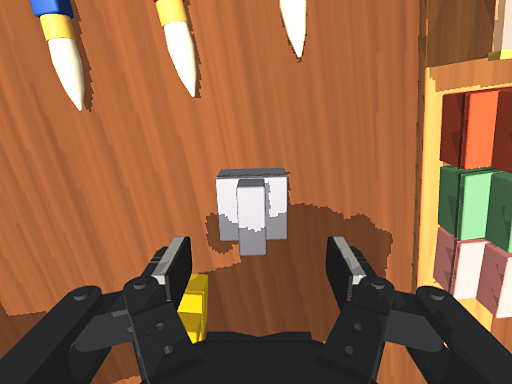

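Grey is square to the fingers at (252,210), about 3 mm left of centre. I'll correct that, grip it and carry it over.

```bash
python3 -m inch '[{"slide":[-0.003,0,-0.035],"yaw":0},{"slide":[-0.003,0,-0.06],"yaw":0},{"slide":[-0.003,0,-0.071],"yaw":0},{"slide":[-0.003,0,-0.071],"yaw":0}]'
python3 -m inch '[{"slide":[0,0,0],"yaw":0},{"slide":[0,0,0],"yaw":0},{"slide":[0,0,0],"yaw":0},{"slide":[0,0,0],"yaw":0},{"slide":[0,0,0],"yaw":0},{"slide":[0,0,0],"yaw":0}]' 255 40
python3 -m inch '[{"slide":[0,0,0.04],"yaw":0},{"slide":[0,0,0.08],"yaw":0},{"slide":[0,0,0.1],"yaw":0},{"slide":[0.162,-0.121,0.1],"yaw":0.13},{"slide":[0.162,-0.121,0.1],"yaw":0.13},{"slide":[0.162,-0.121,0.1],"yaw":0.13},{"slide":[0.162,-0.121,0.1],"yaw":0.13},{"slide":[0.162,-0.121,0.1],"yaw":0.13},{"slide":[0.162,-0.121,0.1],"yaw":0.13},{"slide":[0.162,-0.121,0.1],"yaw":0.13},{"slide":[0.162,-0.121,0.1],"yaw":0.13},{"slide":[0.162,-0.121,0.1],"yaw":0.13},{"slide":[0.162,-0.121,0.1],"yaw":0.13},{"slide":[0.162,-0.121,0.1],"yaw":0.13}]'
```

```text
clock: 18.22
position: [0.4713, -0.0067, 0.0187]
ee_rot: [0.763, 0.646, -0.001, -0.0]
ft_force: [-0.1, -0.2, -0.4]
grip_width: 0.821
grasp_force: 0.0
clock: 18.72
position: [0.4729, -0.0065, 0.0212]
ee_rot: [0.763, 0.646, 0.001, 0.001]
ft_force: [-0.5, -0.9, 8.8]
grip_width: 0.575
grasp_force: 42.1
clock: 19.88
position: [0.6332, -0.1261, 0.12]
ee_rot: [0.719, 0.695, 0.001, -0.0]
ft_force: [-0.4, -0.2, -2.3]
grip_width: 0.573
grasp_force: 44.1
```

```bash
python3 -m inch '[{"slide":[0.0018,-0.0022,-0.03],"yaw":0},{"slide":[0.0018,-0.0022,-0.03],"yaw":0},{"slide":[0.0018,-0.0022,-0.06],"yaw":0},{"slide":[0.0018,-0.0022,-0.075],"yaw":0},{"slide":[0.0018,-0.0022,-0.082],"yaw":0},{"slide":[0.0018,-0.0022,-0.085],"yaw":0},{"slide":[0.0018,-0.0022,-0.087],"yaw":0},{"slide":[0.0018,-0.0022,-0.087],"yaw":0}]'
python3 -m inch '[{"slide":[0,0,0],"yaw":0},{"slide":[0,0,0],"yaw":0},{"slide":[0,0,0],"yaw":0},{"slide":[0,0,0],"yaw":0}]' 45
python3 -m inch '[{"slide":[0,0,0.04],"yaw":0},{"slide":[0,0,0.08],"yaw":0},{"slide":[-0.0017,-0.048,0.10],"yaw":0},{"slide":[-0.0017,-0.048,0.10],"yaw":0},{"slide":[-0.0017,-0.048,0.10],"yaw":0},{"slide":[-0.0017,-0.048,0.10],"yaw":0},{"slide":[-0.0017,-0.048,0.10],"yaw":0}]'
python3 -m inch '[{"slide":[0,0,0],"yaw":0},{"slide":[0,0,0],"yaw":0},{"slide":[0,0,0],"yaw":0}]' 195
python3 - <<'E'
from h import *
c=cam("wrist","w8");o=get_obs();print(o["position"],o["ee_rot"])
E
```

```text
clock: 20.55
position: [0.6354, -0.1295, 0.0337]
ee_rot: [0.719, 0.695, 0.0, -0.0]
ft_force: [0.0, -0.1, -2.6]
grip_width: 0.576
grasp_force: 44.1
clock: 20.88
position: [0.6356, -0.1297, 0.0329]
ee_rot: [0.719, 0.695, 0.0, 0.0]
ft_force: [0.3, 0.6, 0.3]
grip_width: 0.823
grasp_force: 0.0
clock: 21.47
position: [0.6335, -0.1768, 0.1317]
ee_rot: [0.719, 0.695, 0.0, -0.0]
ft_force: [0.1, -0.3, -0.2]
grip_width: 0.824
grasp_force: 0.0
clock: 21.72
position: [0.6335, -0.1768, 0.1319]
ee_rot: [0.719, 0.695, -0.0, -0.0]
ft_force: [0.7, -0.4, 1.0]
grip_width: 0.407
grasp_force: 0.0
[ 0.63353738 -0.17701125  0.13200105] [ 7.19097282e-01  6.94909377e-01 -1.00791076e-04 -2.15148015e-04]
```

View pics/w8.png

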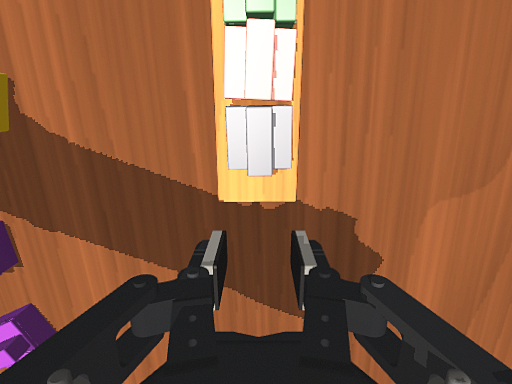

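The row is straight, with a gap of about 5 mm between pink and grey, and the tool is behind the end at rows 230-300. I'll lower the spread fingers and push.

```bash
python3 -m inch '[{"slide":[0,0,-0.035],"yaw":0},{"slide":[0,0,-0.07],"yaw":0},{"slide":[0,0,-0.09],"yaw":0},{"slide":[0,0,-0.098],"yaw":0},{"slide":[0,0,-0.098],"yaw":0}]'
python3 -m inch '[{"slide":[0.0002,0.007,0],"yaw":0},{"slide":[0.0005,0.014,0],"yaw":0},{"slide":[0.0007,0.021,0],"yaw":0},{"slide":[0.001,0.028,0],"yaw":0},{"slide":[0.0012,0.035,0],"yaw":0},{"slide":[0.0015,0.042,0],"yaw":0},{"slide":[0.0017,0.049,0],"yaw":0},{"slide":[0.002,0.056,0],"yaw":0},{"slide":[0.0022,0.063,0],"yaw":0},{"slide":[0.0025,0.07,0],"yaw":0}]'
```

```text
clock: 22.18
position: [0.6324, -0.1772, 0.0324]
ee_rot: [0.719, 0.695, -0.001, -0.001]
ft_force: [-0.0, 0.1, 0.0]
grip_width: 0.236
grasp_force: 0.0
clock: 23.02
position: [0.6367, -0.1099, 0.0362]
ee_rot: [0.72, 0.694, -0.0, 0.002]
ft_force: [0.4, -10.5, 2.4]
grip_width: 0.237
grasp_force: 4.8
```

```bash
python3 - <<'E'
from h import *
c=cam("wrist","w9")
o=get_obs();print(o["position"],o["ee_rot"])
E
```

```text
[ 0.63700516 -0.10791237  0.03616954] [7.19393890e-01 6.94599792e-01 1.83367630e-04 1.87770582e-03]
```

View pics/w9.png

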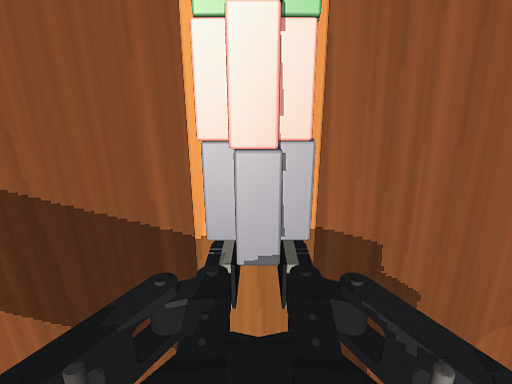

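The row is closed up and straight (pink at cols 190-318, grey at 203-315). I'll keep pushing.

```bash
python3 -m inch '[{"slide":[0.0001,0.006,0],"yaw":0},{"slide":[0.0003,0.012,0],"yaw":0},{"slide":[0.0005,0.018,0],"yaw":0},{"slide":[0.0007,0.024,0],"yaw":0},{"slide":[0.0009,0.03,0],"yaw":0},{"slide":[0.0011,0.036,0],"yaw":0},{"slide":[0.0013,0.042,0],"yaw":0},{"slide":[0.0015,0.048,0],"yaw":0},{"slide":[0.0017,0.054,0],"yaw":0},{"slide":[0.0019,0.06,0],"yaw":0},{"slide":[0.0021,0.065,0],"yaw":0},{"slide":[0.0023,0.069,0],"yaw":0}]'
python3 -m inch '[{"slide":[0,0.002,0],"yaw":0},{"slide":[0.0001,0.004,0],"yaw":0},{"slide":[0.0001,0.005,0],"yaw":0}]'
```

```text
clock: 24.07
position: [0.6391, -0.0408, 0.0362]
ee_rot: [0.72, 0.694, -0.0, 0.002]
ft_force: [-0.5, -10.8, 2.7]
grip_width: 0.236
grasp_force: 5.1
clock: 24.32
position: [0.6392, -0.036, 0.0362]
ee_rot: [0.72, 0.694, -0.0, 0.002]
ft_force: [-0.1, -9.6, 3.5]
grip_width: 0.238
grasp_force: 5.0
```

```bash
python3 -m inch '[{"slide":[0,0.002,0],"yaw":0},{"slide":[0,0.004,0],"yaw":0},{"slide":[0,0.005,0],"yaw":0}]'
python3 -m inch '[{"slide":[0,0.0015,0],"yaw":0},{"slide":[0,0.003,0],"yaw":0},{"slide":[0,0.003,0],"yaw":0}]'
```

```text
clock: 24.57
position: [0.6393, -0.0311, 0.0362]
ee_rot: [0.72, 0.694, -0.0, 0.002]
ft_force: [0.2, -9.9, 2.8]
grip_width: 0.236
grasp_force: 5.0
clock: 24.82
position: [0.6392, -0.0293, 0.0362]
ee_rot: [0.72, 0.694, -0.0, 0.003]
ft_force: [0.1, -13.9, 2.4]
grip_width: 0.236
grasp_force: 6.3
```

```bash
python3 -m inch '[{"slide":[0,0.0015,0],"yaw":0},{"slide":[0,0.002,0],"yaw":0},{"slide":[0,0.002,0],"yaw":0}]'
```

```text
clock: 25.07
position: [0.6392, -0.0293, 0.0362]
ee_rot: [0.721, 0.693, -0.001, 0.004]
ft_force: [1.8, -18.0, 2.7]
grip_width: 0.233
grasp_force: 8.7
```

The advance stalled as the force rose, so the row is home. I'll retreat and look at the brushes.

```bash
python3 -m inch '[{"slide":[-0.0004,-0.01,0],"yaw":0},{"slide":[-0.001,-0.03,0],"yaw":0},{"slide":[-0.001,-0.03,0.04],"yaw":0},{"slide":[-0.001,-0.03,0.08],"yaw":0},{"slide":[-0.001,-0.03,0.12],"yaw":0},{"slide":[-0.21,0.16,0.31],"yaw":0},{"slide":[-0.21,0.16,0.31],"yaw":0},{"slide":[-0.21,0.16,0.31],"yaw":0},{"slide":[-0.21,0.16,0.31],"yaw":0},{"slide":[-0.21,0.16,0.31],"yaw":0},{"slide":[-0.21,0.16,0.31],"yaw":0},{"slide":[-0.21,0.16,0.31],"yaw":0},{"slide":[-0.21,0.16,0.31],"yaw":0},{"slide":[-0.21,0.16,0.31],"yaw":0},{"slide":[-0.21,0.16,0.31],"yaw":0},{"slide":[-0.21,0.16,0.31],"yaw":0},{"slide":[-0.21,0.16,0.31],"yaw":0}]' 100 20
cat > br.py <<'E'
from h import *
def brushes(c):
    hsv=cv2.cvtColor(c["frame"],cv2.COLOR_RGB2HSV)
    for n,lo,hi in(("red",(0,170,120),(4,255,255)),("yellow",(25,110,120),(34,255,255)),("blue",(108,150,70),(122,255,255)),("bristle",(14,5,150),(34,75,255))):
        m=cv2.morphologyEx(cv2.inRange(hsv,lo,hi),cv2.MORPH_OPEN,np.ones((3,3)))
        for k in sorted(cv2.findContours(m,0,2)[0],key=cv2.contourArea)[::-1][:5]:
            if cv2.contourArea(k)>60: print(n,cv2.boundingRect(k),rect(c,k,.012 if n!="x" else 0))
E
python3 - <<'E'
from br import *
c=cam("wrist","w10");o=get_obs();print(o["position"],o["ee_rot"],o["clock"]);brushes(c)
t=cam("top");print(cv2.imwrite("pics/t2.png",cv2.cvtColor(t["frame"],cv2.COLOR_RGB2BGR)))
E
```

```text
clock: 26.48
position: [0.4288, 0.1353, 0.3437]
ee_rot: [0.72, 0.694, -0.0, -0.0]
ft_force: [0.2, -1.0, -1.0]
grip_width: 0.608
grasp_force: 0.0
[0.42882251 0.13520162 0.34351803] [ 7.20093942e-01  6.93876299e-01 -6.25738811e-04 -6.89599726e-05] 26.5333
red (264, 135, 9, 12) [444.4 146.4  17.4  12.7  88.3]
yellow (228, 278, 28, 12) [ 387.8 -117.1   51.3   17.1  -15.2]
yellow (231, 263, 26, 12) [394.1 -85.   48.4  16.1 -14.3]
bristle (0, 170, 97, 118) [ 50.   -1.  227.1 136.1  89.3]
bristle (392, 115, 51, 80) [677.5 113.4 131.   79.8  89.2]
bristle (313, 48, 6, 54) [517.7 241.3  74.6   7.4 -89.1]
bristle (393, 200, 13, 17) [665.7  23.8  29.3  18.8  87.8]
bristle (400, 0, 20, 8) [649.  333.   26.9   8.8  -1. ]
True
```

```bash
python3 - <<'E'
import cv2
h=cv2.cvtColor(cv2.imread("pics/w10.png"),cv2.COLOR_BGR2HSV)
for r in (60,100,165):
    print(r,[(x,*map(int,h[r,x])) for x in range(180,350,4)])
E
```

```text
60 [(180, 11, 169, 174), (184, 11, 170, 186), (188, 11, 168, 178), (192, 11, 170, 175), (196, 11, 166, 167), (200, 11, 168, 165), (204, 11, 169, 173), (208, 12, 212, 190), (212, 104, 90, 254), (216, 104, 89, 254), (220, 110, 168, 245), (224, 12, 170, 190), (228, 11, 170, 174), (232, 11, 168, 165), (236, 11, 165, 176), (240, 12, 172, 173), (244, 11, 172, 172), (248, 11, 169, 169), (252, 12, 170, 183), (256, 4, 114, 255), (260, 5, 118, 255), (264, 4, 129, 255), (268, 13, 167, 197), (272, 11, 173, 186), (276, 12, 171, 174), (280, 10, 168, 190), (284, 11, 169, 178), (288, 11, 170, 177), (292, 11, 169, 186), (296, 11, 169, 171), (300, 11, 167, 160), (304, 11, 170, 185), (308, 10, 167, 179), (312, 30, 84, 255), (316, 30, 67, 255), (320, 30, 84, 255), (324, 10, 180, 169), (328, 11, 169, 174), (332, 12, 168, 178), (336, 12, 173, 164), (340, 11, 172, 165), (344, 11, 170, 174), (348, 11, 165, 165)]
100 [(180, 11, 170, 185), (184, 11, 167, 173), (188, 12, 169, 187), (192, 11, 166, 175), (196, 12, 171, 170), (200, 11, 168, 167), (204, 12, 174, 152), (208, 11, 168, 178), (212, 106, 117, 255), (21
[... 896 characters left out ...]
4), (216, 0, 0, 255), (220, 30, 1, 255), (224, 10, 177, 95), (228, 12, 173, 177), (232, 11, 162, 178), (236, 11, 169, 169), (240, 12, 167, 186), (244, 11, 170, 185), (248, 11, 169, 175), (252, 11, 165, 178), (256, 10, 168, 181), (260, 11, 169, 187), (264, 0, 0, 255), (268, 0, 0, 255), (272, 30, 20, 255), (276, 11, 169, 174), (280, 11, 170, 192), (284, 12, 170, 175), (288, 11, 168, 181), (292, 10, 167, 159), (296, 12, 170, 171), (300, 12, 166, 172), (304, 11, 168, 175), (308, 12, 170, 170), (312, 17, 88, 214), (316, 0, 0, 255), (320, 11, 181, 166), (324, 11, 169, 164), (328, 11, 171, 166), (332, 11, 169, 166), (336, 12, 170, 169), (340, 11, 167, 168), (344, 11, 169, 173), (348, 11, 173, 156)]
```

```bash
cat > br.py <<'E'
from h import *
def brushes(c,x0=0,x1=512,y1=384):
    h=cv2.cvtColor(c["frame"],cv2.COLOR_RGB2HSV)
    H,S,V=[a.astype(int) for a in cv2.split(h)]
    m=((V>225)&((H<7)|(H>17)|(S<90))).astype(np.uint8)*255
    m[:,:x0]=0;m[:,x1:]=0;m[y1:]=0
    m=cv2.morphologyEx(m,cv2.MORPH_CLOSE,np.ones((3,3)))
    for k in cv2.findContours(m,cv2.RETR_EXTERNAL,cv2.CHAIN_APPROX_NONE)[0]:
        if cv2.contourArea(k)<250: continue
        q=k.reshape(-1,2);w=ray(c,q,.016)[:,:2]
        msk=cv2.drawContours(np.zeros(m.shape,np.uint8),[k],-1,255,-1)>0
        hue=np.median(H[msk&(S>60)]) if (msk&(S>60)).any() else -1
        vx,vy,px,py=cv2.fitLine(w.astype(np.float32),cv2.DIST_L2,0,.01,.01).ravel()
        t=(w-[px,py])@[vx,vy];e=np.array([[px,py]])+np.outer([t.min(),t.max()],[vx,vy])
        print("hue",hue,cv2.boundingRect(k),"ends",e.round(4).tolist(),"len",round(np.ptp(t),4),"ang",np.degrees(np.arctan2(vy,vx)).round(1))
E
python3 - <<'E'
from br import *
c=cam("wrist");brushes(c,190,340,200)
E
```

```text
hue 4.0 (255, 58, 18, 125) ends [[0.4368, 0.267], [0.4438, 0.0789]] len 0.1883 ang -87.9
hue 107.0 (209, 57, 15, 125) ends [[0.3625, 0.0836], [0.3694, 0.2707]] len 0.1873 ang 87.9
hue 30.0 (311, 46, 13, 127) ends [[0.5189, 0.2799], [0.5197, 0.093]] len 0.1869 ang -89.8
```

```bash
python3 -m inch '[{"slide":[0.0138,-0.0232,-0.04],"yaw":0.073},{"slide":[0.0138,-0.0232,-0.08],"yaw":0.073},{"slide":[0.0138,-0.0232,-0.12],"yaw":0.073},{"slide":[0.0138,-0.0232,-0.16],"yaw":0.073},{"slide":[0.0138,-0.0232,-0.20],"yaw":0.073},{"slide":[0.0138,-0.0232,-0.24],"yaw":0.073},{"slide":[0.0138,-0.0232,-0.26],"yaw":0.073},{"slide":[0.0138,-0.0232,-0.27],"yaw":0.073},{"slide":[0.0138,-0.0232,-0.27],"yaw":0.073},{"slide":[0.0138,-0.0232,-0.27],"yaw":0.073}]' 135 20
```

```text
clock: 27.47
position: [0.4428, 0.1128, 0.0749]
ee_rot: [0.694, 0.72, -0.0, 0.0]
ft_force: [0.5, -0.5, -0.1]
grip_width: 0.469
grasp_force: 0.0
```

```bash
python3 - <<'E'
from br import *
c=cam("wrist","w11");brushes(c,190,340,330);print(get_obs()["position"],get_obs()["ee_rot"])
E
```

```text
hue 3.0 (243, 0, 30, 253) ends [[0.4376, 0.2427], [0.4436, 0.0807]] len 0.1621 ang -87.9
[0.44328175 0.11321703 0.07556466] [6.93741259e-01 7.20223823e-01 7.43257260e-04 3.96181486e-04]
```

```bash
python3 -m inch '[{"slide":[-0.0008,0,-0.03],"yaw":0},{"slide":[-0.0008,0,-0.05],"yaw":0},{"slide":[-0.0008,0,-0.06],"yaw":0},{"slide":[-0.0008,0,-0.06],"yaw":0}]'
python3 -m inch '[{"slide":[0,0,0],"yaw":0},{"slide":[0,0,0],"yaw":0},{"slide":[0,0,0],"yaw":0},{"slide":[0,0,0],"yaw":0},{"slide":[0,0,0],"yaw":0},{"slide":[0,0,0],"yaw":0}]' 255 20
python3 -m inch '[{"slide":[0,0,0.03],"yaw":0},{"slide":[0,0,0.06],"yaw":0},{"slide":[0,0,0.1],"yaw":0},{"slide":[0,0,0.14],"yaw":0},{"slide":[0,0,0.18],"yaw":0},{"slide":[0,0,0.2],"yaw":0},{"slide":[0,0,0.2],"yaw":0},{"slide":[0,0,0.2],"yaw":0},{"slide":[0,0,0.2],"yaw":0}]'
python3 - <<'E'
from br import *
c=cam("wrist","w12");s=cam("scene","s2")
for x in(c,s):
    h=cv2.cvtColor(x["frame"],cv2.COLOR_RGB2HSV);H,S,V=[a.astype(int) for a in cv2.split(h)]
    m=((H<6)&(S>100)&(V>130)).astype(np.uint8);m=cv2.morphologyEx(m,cv2.MORPH_OPEN,np.ones((3,3)))
    print([(cv2.boundingRect(k),cv2.contourArea(k)) for k in cv2.findContours(m,0,2)[0] if cv2.contourArea(k)>40])
E
```

```text
clock: 27.85
position: [0.4412, 0.1131, 0.0139]
ee_rot: [0.693, 0.72, -0.001, -0.0]
ft_force: [-1.0, -0.6, 0.5]
grip_width: 0.472
grasp_force: 0.0
clock: 28.35
position: [0.4425, 0.1135, 0.0153]
ee_rot: [0.694, 0.72, 0.001, 0.0]
ft_force: [0.5, -0.8, 7.1]
grip_width: 0.176
grasp_force: 22.9
clock: 29.1
position: [0.4408, 0.1131, 0.2134]
ee_rot: [0.693, 0.72, -0.001, -0.0]
ft_force: [-0.3, 1.6, -0.7]
grip_width: 0.174
grasp_force: 22.3
[((419, 233, 13, 22), 168.5), ((396, 221, 8, 19), 106.5), ((236, 0, 45, 211), 8361.5)]
[((273, 92, 38, 17), 208.5)]
```

Gravity did not swing the brush at 20 N. I'll lever the bristle tip up on the pot's far rim so the butt drops. First, move to the +y side of the pot, and refine the pot's centre on the way from the top camera.

```bash
python3 -m inch '[{"slide":[0.146,0.289,-0.02],"yaw":-0.035},{"slide":[0.146,0.289,-0.02],"yaw":-0.035},{"slide":[0.146,0.289,-0.02],"yaw":-0.035},{"slide":[0.146,0.289,-0.02],"yaw":-0.035},{"slide":[0.146,0.289,-0.02],"yaw":-0.035},{"slide":[0.146,0.289,-0.02],"yaw":-0.035},{"slide":[0.146,0.289,-0.02],"yaw":-0.035},{"slide":[0.146,0.289,-0.02],"yaw":-0.035},{"slide":[0.146,0.289,-0.02],"yaw":-0.035},{"slide":[0.146,0.289,-0.02],"yaw":-0.035},{"slide":[0.146,0.289,-0.02],"yaw":-0.035},{"slide":[0.146,0.289,-0.02],"yaw":-0.035}]'
python3 - <<'E'
from h import *
c=cam("wrist","w13");o=get_obs();print(o["position"],o["joint_pos"].round(2))
import cv2
t=cv2.imread("pics/t2.png");I=cv2.resize(t[120:260,140:280],(400,400),interpolation=cv2.INTER_CUBIC)
s=cam("scene");S=cv2.cvtColor(s["frame"],cv2.COLOR_RGB2BGR)[60:260,230:430]
cv2.imwrite("pics/comb.png",np.hstack([I,cv2.resize(S,(400,400),interpolation=cv2.INTER_CUBIC)]))
E
```

```text
clock: 30.2
position: [0.5876, 0.4005, 0.194]
ee_rot: [0.707, 0.707, -0.0, 0.0]
ft_force: [-0.2, -0.1, -0.6]
grip_width: 0.173
grasp_force: 22.3
[0.58756731 0.40071209 0.1945686 ] [-1.03  0.6   0.58  1.29 -0.32  1.35 -0.46]
```

View pics/comb.png

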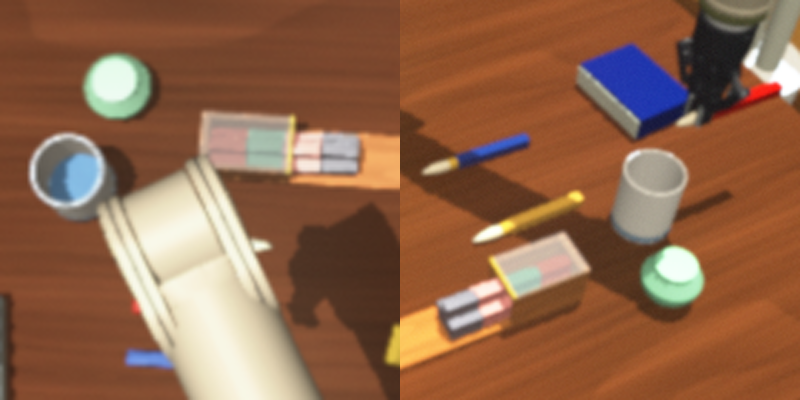

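The row is home in the bay: red and green sit under the roof, with pink and grey right behind. The red brush is held level beyond the pot. Now I'll lower its tip onto the pot's far rim.

```bash
python3 -m inch '[{"slide":[0,0.0055,-0.03],"yaw":0},{"slide":[0,0.0055,-0.055],"yaw":0},{"slide":[0,0.0055,-0.068],"yaw":0},{"slide":[0,0.0055,-0.068],"yaw":0}]'
python3 -m inch '[{"slide":[0,0,-0.004],"yaw":0},{"slide":[0,0,-0.007],"yaw":0},{"slide":[0,0,-0.01],"yaw":0},{"slide":[0,0,-0.01],"yaw":0}]'
python3 -m inch '[{"slide":[0,0,-0.003],"yaw":0},{"slide":[0,0,-0.006],"yaw":0},{"slide":[0,0,-0.009],"yaw":0},{"slide":[0,0,-0.009],"yaw":0}]'
cat > red.py <<'E'
from h import *
# held handle: 2-view triangulation of handle-butt by scene mask; prints 3D line where it meets tool's x plane
def held(lo,hi,x,cam_="scene"):
    s=cam(cam_);h=cv2.cvtColor(s["frame"],cv2.COLOR_RGB2HSV)
    m=cv2.morphologyEx(cv2.inRange(h,lo,hi),cv2.MORPH_CLOSE,np.ones((3,3)))
    for k in cv2.findContours(m,0,1)[0]:
        if cv2.contourArea(k)<40: continue
        q=k.reshape(-1,2).astype(np.float32);vx,vy,px,py=cv2.fitLine(q,2,0,.01,.01).ravel()
        t=(q-[px,py])@[vx,vy];e=np.array([[px+t.min()*vx,py+t.min()*vy],[px+t.max()*vx,py+t.max()*vy]])
        K=np.array([[s["fx"],0,s["cx"]],[0,s["fy"],s["cy"]],[0,0,1.]])
        u=cv2.undistortPoints(e.reshape(-1,1,2).astype(float),K,np.array([s["k1"],0,0,0.])).reshape(-1,2)
        E=np.array(s["extrinsics"]);R=E[:3,:3];o=-R.T@E[:3,3];d=np.c_[u,np.ones(2)]@R
        w=o+d*((x-o[0])/d[:,0])[:,None];v=w[1]-w[0]
        print("ends on plane x=%.3f:"%x,w[:,1:].round(3).tolist(),"len",np.linalg.norm(v).round(3),"tilt",np.degrees(np.arctan2(v[2],v[1])).round(1),cv2.contourArea(k))
E
python3 - <<'E'
from red import *
p=get_obs()["position"];print(p);held((0,120,100),(6,255,255),p[0])
E
```

```text
clock: 30.63
position: [0.5858, 0.4068, 0.1234]
ee_rot: [0.706, 0.708, -0.002, -0.001]
ft_force: [-0.7, 0.4, -0.9]
grip_width: 0.172
grasp_force: 22.2
clock: 30.97
position: [0.5877, 0.4077, 0.1169]
ee_rot: [0.706, 0.708, 0.0, 0.0]
ft_force: [0.5, 1.1, -0.2]
grip_width: 0.172
grasp_force: 22.3
clock: 31.3
position: [0.5871, 0.4076, 0.1065]
ee_rot: [0.706, 0.708, -0.0, -0.0]
ft_force: [0.4, 0.1, -1.0]
grip_width: 0.176
grasp_force: 22.3
[0.58712033 0.40759103 0.10654154]
ends on plane x=0.587: [[0.455, 0.08], [0.562, 0.109]] len 0.111 tilt 15.1 130.0
```

```bash
python3 - <<'E'
from h import *
c=cam("wrist","w14");p=get_obs()["position"]
h=cv2.cvtColor(c["frame"],cv2.COLOR_RGB2HSV)
m=cv2.inRange(h,(0,80,60),(7,255,255))
E=np.array(c["extrinsics"]);o=-E[:3,:3].T@E[:3,3];print("cam",o,p)
for r in range(0,260,12):
    x=np.where(m[r,180:340])[0]
    if len(x)>4: print(r,180+x[0],180+x[-1],len(x))
# white bristle in columns near 258
for r in range(180,340,8): print(r,h[r,258].tolist(),end=" ")
s=cam("scene","s3");hs=cv2.cvtColor(s["frame"],cv2.COLOR_RGB2HSV)
m=cv2.inRange(hs,(0,100,80),(7,255,255));ys,xs=np.where(m);print([ (int(a),int(b)) for a,b in zip(xs,ys) if a>330][:400:6])
E
```

```text
cam [0.58698746 0.48336494 0.23796735] [0.58732839 0.40766153 0.10714543]
0 236 280 45
12 236 280 45
24 237 280 44
36 237 279 43
48 237 279 43
60 237 279 43
72 237 279 43
84 238 279 42
96 238 278 41
108 238 278 41
120 238 278 41
132 239 278 40
144 239 277 39
156 239 277 39
168 239 277 39
180 240 277 38
192 240 277 38
204 240 276 37
180 [3, 201, 255] 188 [2, 198, 255] 196 [2, 199, 255] 204 [2, 200, 255] 212 [26, 167, 230] 220 [30, 118, 255] 228 [30, 120, 255] 236 [30, 120, 255] 244 [24, 37, 253] 252 [24, 33, 253] 260 [23, 36, 252] 268 [23, 40, 251] 276 [23, 42, 251] 284 [14, 36, 158] 292 [21, 30, 250] 300 [22, 49, 248] 308 [16, 37, 167] 316 [16, 38, 168] 324 [16, 38, 168] 332 [17, 38, 168] [(342, 81), (337, 83), (353, 86), (362, 93), (370, 100), (411, 121), (409, 122), (364, 123), (407, 123), (413, 123), (402, 124), (408, 124), (414, 124), (402, 125), (408, 125), (414, 125), (398, 126), (404, 126), (410, 126), (395, 127), (401, 127), (407, 127), (413, 127), (398, 128), (404, 128), (410, 128), (397, 129), (403, 129), (409, 129), (398, 130), (404, 130), (385, 131), (400, 131), (385, 132), (399, 132), (394, 133), (392, 134), (398, 134), (388, 136), (387, 137), (386, 138), (380, 140)]
```

```bash
python3 - <<'E'
from h import *
c=cam("wrist");p=get_obs()["position"]
K=np.array([[c["fx"],0,c["cx"]],[0,c["fy"],c["cy"]],[0,0,1.]]);E=np.array(c["extrinsics"])
def proj(w): return cv2.projectPoints(np.array(w,float).reshape(-1,1,3),cv2.Rodrigues(E[:3,:3])[0],E[:3,3],K,np.array([c["k1"],0,0,0.]))[0].reshape(-1,2).round(0).tolist()
print("tip,rim,tcp",proj([(p[0],.3726,.1),(.588,.387,.11),(p[0],p[1],.1)]))
h=cv2.cvtColor(c["frame"],cv2.COLOR_RGB2HSV)
for col in(170,185,200,230,245,252,258,266,275,290,320,335,350):
    print(col,[(r,*map(int,h[r,col])) for r in range(230,340,9)])
E
```

```text
tip,rim,tcp [[258.0, 302.0], [259.0, 292.0], [258.0, 247.0]]
170 [(230, 11, 170, 185), (239, 11, 168, 178), (248, 11, 168, 176), (257, 10, 167, 186), (266, 11, 168, 179), (275, 105, 22, 46), (284, 135, 7, 74), (293, 120, 15, 50), (302, 120, 4, 58), (311, 105, 6, 90), (320, 135, 6, 82), (329, 130, 13, 58), (338, 120, 15, 35)]
185 [(230, 11, 170, 181), (239, 11, 170, 181), (248, 11, 170, 182), (257, 11, 171, 183), (266, 11, 167, 180), (275, 11, 169, 186), (284, 105, 17, 30), (293, 105, 23, 45), (302, 120, 6, 87), (311, 120, 9, 87), (320, 120, 13, 57), (329, 120, 17, 45), (338, 90, 17, 44)]
200 [(230, 11, 172, 181), (239, 11, 169, 181), (248, 11, 163, 185), (257, 11, 166, 187), (266, 11, 168, 188), (275, 11, 168, 193), (284, 135, 12, 43), (293, 110, 21, 36), (302, 90, 6, 44), (311, 120, 12, 44), (320, 120, 6, 44), (329, 110, 20, 38), (338, 105, 15, 35)]
230 [(230, 18, 39, 162), (239, 18, 18, 139), (248, 19, 23, 153), (257, 19, 23, 152), (266, 23, 21, 146), (275, 150, 15, 35), (284, 105, 28, 37), (293, 60, 14, 36), (302, 100, 21, 36), (311, 120, 15, 33), (320, 30, 26, 30), (329, 15, 14, 
[... 1694 characters left out ...]
 16, 37, 157), (275, 17, 37, 158), (284, 120, 13, 38), (293, 105, 13, 39), (302, 90, 14, 37), (311, 110, 21, 37), (320, 110, 20, 38), (329, 105, 15, 35), (338, 60, 14, 37)]
335 [(230, 10, 161, 106), (239, 11, 164, 112), (248, 11, 166, 109), (257, 11, 163, 108), (266, 11, 161, 106), (275, 120, 8, 34), (284, 30, 7, 37), (293, 110, 18, 43), (302, 135, 9, 58), (311, 135, 9, 57), (320, 135, 9, 60), (329, 135, 9, 58), (338, 120, 19, 40)]
350 [(230, 10, 160, 115), (239, 11, 163, 116), (248, 11, 161, 114), (257, 11, 160, 113), (266, 11, 165, 111), (275, 108, 30, 42), (284, 108, 13, 102), (293, 100, 21, 36), (302, 0, 0, 44), (311, 120, 4, 57), (320, 120, 9, 58), (329, 113, 18, 58), (338, 120, 7, 38)]
```

The rim cuts through the drawn bristles, so the last stretch of the tip has no contact. I need to grip nearer the middle (brush x ≈ +25) and lever on the collar. I'll set the brush down beside the pot and regrip.

```bash
python3 -m inch '[{"slide":[0,0,0.03],"yaw":0},{"slide":[0,0.04,0.03],"yaw":0},{"slide":[0,0.06,0.03],"yaw":0},{"slide":[0,0.06,-0.01],"yaw":0},{"slide":[0,0.06,-0.05],"yaw":0},{"slide":[0,0.06,-0.07],"yaw":0},{"slide":[0,0.06,-0.08],"yaw":0},{"slide":[0,0.06,-0.086],"yaw":0},{"slide":[0,0.06,-0.086],"yaw":0}]'
python3 -m inch '[{"slide":[0,0,0],"yaw":0},{"slide":[0,0,0],"yaw":0},{"slide":[0,0,0],"yaw":0}]' 135
python3 -m inch '[{"slide":[0,0,0.04],"yaw":0},{"slide":[0,0.03,0.06],"yaw":0},{"slide":[0,0.037,0.06],"yaw":0},{"slide":[0,0.037,0.06],"yaw":0},{"slide":[0,0.037,0.06],"yaw":0},{"slide":[0,0.037,0.06],"yaw":0}]'
python3 - <<'E'
from h import *
c=cam("wrist","w15");print(get_obs()["position"])
h=cv2.cvtColor(c["frame"],cv2.COLOR_RGB2HSV);m=cv2.inRange(h,(0,80,60),(7,255,255))
for r in range(0,330,16):
    x=np.where(m[r,150:370])[0]
    if len(x)>4: print(r,150+x[0],150+x[-1],ray(c,[(150+(x[0]+x[-1])/2,r)],.018)[0].round(4)[:2])
print([(r,*map(int,h[r,258])) for r in range(190,340,6)])
E
```

```text
clock: 32.25
position: [0.5876, 0.4676, 0.0213]
ee_rot: [0.706, 0.708, -0.0, 0.0]
ft_force: [-0.2, -0.2, -0.2]
grip_width: 0.176
grasp_force: 22.3
clock: 32.5
position: [0.5884, 0.4683, 0.0234]
ee_rot: [0.706, 0.708, 0.002, 0.0]
ft_force: [-0.2, -0.4, 0.9]
grip_width: 0.467
grasp_force: 0.0
clock: 33.0
position: [0.5876, 0.5032, 0.0808]
ee_rot: [0.706, 0.708, -0.001, 0.0]
ft_force: [-1.4, -0.6, 0.2]
grip_width: 0.469
grasp_force: 0.0
[0.58765368 0.50303341 0.08062971]
32 244 273 [0.5874 0.6172]
48 244 273 [0.5875 0.6083]
64 245 273 [0.5878 0.5992]
80 245 272 [0.5875 0.5899]
96 245 272 [0.5875 0.5803]
112 245 272 [0.5876 0.5704]
128 246 272 [0.5879 0.5602]
144 246 272 [0.588  0.5497]
160 246 271 [0.5876 0.5389]
176 246 271 [0.5877 0.5277]
192 247 271 [0.5881 0.5161]
208 247 271 [0.5881 0.5041]
[(190, 2, 182, 255), (196, 3, 185, 255), (202, 3, 190, 255), (208, 2, 192, 255), (214, 2, 197, 255), (220, 2, 201, 255), (226, 24, 159, 252), (232, 23, 165, 249), (238, 23, 164, 248), (244, 26, 23, 254), (250, 25, 28, 254), (256, 25, 30, 253), (262, 25, 33, 253), (268, 24, 34, 253), (274, 23, 36, 252), (280, 23, 39, 252), (286, 30, 22, 255), (292, 11, 162, 118), (298, 11, 166, 117), (304, 11, 160, 118), (310, 11, 160, 118), (316, 11, 163, 116), (322, 16, 21, 155), (328, 103, 136, 92), (334, 16, 41, 181)]
```

```bash
python3 -m inch '[{"slide":[0,0,-0.035],"yaw":0},{"slide":[0,0,-0.055],"yaw":0},{"slide":[0,0,-0.065],"yaw":0},{"slide":[0,0,-0.065],"yaw":0}]'
python3 -m inch '[{"slide":[0,0,0],"yaw":0},{"slide":[0,0,0],"yaw":0},{"slide":[0,0,0],"yaw":0},{"slide":[0,0,0],"yaw":0},{"slide":[0,0,0],"yaw":0},{"slide":[0,0,0],"yaw":0}]' 255 20
python3 -m inch '[{"slide":[0,0,0.04],"yaw":0},{"slide":[0,0,0.08],"yaw":0},{"slide":[0,0,0.12],"yaw":0},{"slide":[0,-0.04,0.13],"yaw":0},{"slide":[0,-0.07,0.13],"yaw":0},{"slide":[0,-0.088,0.13],"yaw":0},{"slide":[0,-0.088,0.125],"yaw":0},{"slide":[0,-0.088,0.12],"yaw":0},{"slide":[0,-0.088,0.12],"yaw":0}]'
python3 -m inch '[{"slide":[0,0,-0.004],"yaw":0},{"slide":[0,0,-0.008],"yaw":0},{"slide":[0,0,-0.011],"yaw":0},{"slide":[0,0,-0.014],"yaw":0},{"slide":[0,0,-0.014],"yaw":0}]'
```

```text
clock: 33.38
position: [0.5862, 0.5026, 0.0129]
ee_rot: [0.706, 0.708, -0.003, 0.0]
ft_force: [-1.1, -0.1, -1.3]
grip_width: 0.474
grasp_force: 0.0
clock: 33.88
position: [0.5882, 0.5051, 0.0181]
ee_rot: [0.706, 0.708, 0.001, 0.0]
ft_force: [0.2, -1.2, 5.9]
grip_width: 0.202
grasp_force: 24.5
clock: 34.63
position: [0.5864, 0.4175, 0.1351]
ee_rot: [0.706, 0.708, -0.001, -0.001]
ft_force: [-0.4, 0.7, -1.3]
grip_width: 0.204
grasp_force: 23.7
clock: 35.05
position: [0.5872, 0.4189, 0.1229]
ee_rot: [0.705, 0.709, 0.001, -0.001]
ft_force: [-1.2, 3.3, 5.1]
grip_width: 0.203
grasp_force: 25.1
```

```bash
python3 -m inch '[{"slide":[0,0,-0.003],"yaw":0},{"slide":[0,0,-0.006],"yaw":0},{"slide":[0,0,-0.009],"yaw":0},{"slide":[0,0,-0.009],"yaw":0}]'
python3 - <<'E'
from red import *
c=cam("wrist");h=cv2.cvtColor(c["frame"],cv2.COLOR_RGB2HSV);m=cv2.inRange(h,(0,80,60),(7,255,255))
for r in range(0,260,30):
    x=np.where(m[r,180:340])[0]
    if len(x)>4: print(r,180+x[0],180+x[-1],len(x))
held((0,120,100),(6,255,255),get_obs()["position"][0])
E
```

```text
clock: 35.38
position: [0.5871, 0.4199, 0.1143]
ee_rot: [0.705, 0.709, 0.002, -0.001]
ft_force: [-0.7, 5.4, 6.3]
grip_width: 0.198
grasp_force: 27.4
30 242 275 34
60 241 275 35
90 241 275 35
120 241 275 35
150 241 276 36
180 241 276 36
210 241 276 36
240 241 275 35
ends on plane x=0.587: [[0.457, 0.083], [0.534, 0.079]] len 0.077 tilt -3.3 101.0
```

It tilts as intended with about 8 N. I'll lower further.

```bash
python3 -m inch '[{"slide":[0,0,-0.003],"yaw":0},{"slide":[0,0,-0.006],"yaw":0},{"slide":[0,0,-0.009],"yaw":0},{"slide":[0,0,-0.009],"yaw":0}]'
cat > tilt.py <<'E'
from h import *
import sys
def tilt(lo,hi,r0=40,r1=230,w=.018):
    "depth of handle at two rows from apparent width -> tilt"
    c=cam("wrist");h=cv2.cvtColor(c["frame"],cv2.COLOR_RGB2HSV);m=cv2.inRange(h,lo,hi)
    E=np.array(c["extrinsics"]);R=E[:3,:3];o=-R.T@E[:3,3];P=[]
    for r in range(0,330,4):
        x=np.where(m[r,170:350])[0]
        if len(x)>10:
            d=c["fx"]*w/(x[-1]-x[0]+1.0);P.append(o+R.T@(np.array([(170+(x[0]+x[-1])/2-c["cx"])/c["fx"],(r-c["cy"])/c["fy"],1])*d))
    P=np.array(P)
    if len(P)>3:
        v=cv2.fitLine(P.astype(np.float32),2,0,.01,.01).ravel();v=v[:3]*np.sign(v[1])
        print("tilt",np.degrees(np.arcsin(v[2])).round(1),"from",P[0].round(3),"to",P[-1].round(3),len(P))
    o=get_obs();print(o["position"],o["clock"])
RED=((0,80,60),(7,255,255));YEL=((25,70,60),(34,255,255));BLU=((98,70,60),(122,255,255))
E
python3 - <<'E'
from tilt import *
tilt(*RED)
E
```

```text
clock: 35.82
position: [0.5871, 0.4196, 0.1054]
ee_rot: [0.705, 0.709, 0.002, -0.001]
ft_force: [-2.6, 5.4, 6.8]
grip_width: 0.204
grasp_force: 29.8
tilt -35.2 from [0.587 0.521 0.033] to [0.592 0.46  0.186] 57
[0.58714948 0.41964164 0.1054202 ] 35.8667
```

Red is tilted about 40° butt-down. I'll carry it over the pot so the butt dips in, then push it upright against the inner +y wall.

```bash
python3 -m inch '[{"slide":[0,0,0.04],"yaw":0},{"slide":[0,0,0.08],"yaw":0},{"slide":[0,0,0.12],"yaw":0},{"slide":[0,-0.04,0.125],"yaw":0},{"slide":[0.001,-0.08,0.125],"yaw":0},{"slide":[0.001,-0.12,0.125],"yaw":0},{"slide":[0.001,-0.147,0.125],"yaw":0},{"slide":[0.001,-0.147,0.125],"yaw":0},{"slide":[0.001,-0.147,0.1],"yaw":0},{"slide":[0.001,-0.147,0.075],"yaw":0},{"slide":[0.001,-0.147,0.075],"yaw":0}]'
python3 - <<'E'
from tilt import *
tilt(*RED)
E
python3 -m inch '[{"slide":[0,0.006,0],"yaw":0},{"slide":[0,0.012,0],"yaw":0},{"slide":[0,0.018,0],"yaw":0},{"slide":[0,0.024,0],"yaw":0},{"slide":[0,0.03,0],"yaw":0},{"slide":[0,0.03,0],"yaw":0}]'
python3 - <<'E'
from tilt import *
tilt(*RED)
E
```

```text
clock: 36.78
position: [0.5861, 0.2697, 0.1745]
ee_rot: [0.706, 0.708, -0.003, -0.001]
ft_force: [-1.6, 0.3, -1.4]
grip_width: 0.202
grasp_force: 28.8
tilt -61.5 from [0.585 0.37  0.108] to [0.586 0.253 0.173] 57
[0.58697423 0.26988563 0.17699282] 36.8333
clock: 37.33
position: [0.5907, 0.2944, 0.1817]
ee_rot: [0.708, 0.707, -0.001, 0.003]
ft_force: [-2.4, -18.8, 12.0]
grip_width: 0.201
grasp_force: 32.4
tilt -61.3 from [0.589 0.398 0.083] to [0.591 0.281 0.184] 57
[0.5905937  0.29427593 0.18157538] 37.3833
```

```bash
python3 -m inch '[{"slide":[0,0,0.005],"yaw":0},{"slide":[0,0.003,0.01],"yaw":0},{"slide":[0,0.008,0.014],"yaw":0},{"slide":[0,0.013,0.018],"yaw":0},{"slide":[0,0.018,0.022],"yaw":0},{"slide":[0,0.018,0.022],"yaw":0}]'
python3 - <<'E'
from tilt import *
tilt(*RED)
E
```

```text
clock: 37.88
position: [0.5882, 0.3203, 0.2022]
ee_rot: [0.705, 0.709, 0.001, -0.0]
ft_force: [0.6, -0.3, -1.0]
grip_width: 0.206
grasp_force: 28.9
tilt -53.1 from [0.587 0.421 0.136] to [0.588 0.307 0.204] 57
[0.58821929 0.31923303 0.20162565] 37.9333
```

```bash
sed -i 's/^RED=.*/RED=((0,110,110),(7,255,255));YEL=((25,70,120),(34,255,255));BLU=((98,70,110),(122,255,255))/; s/range(0,330,4)/range(0,384,4)/; s/print("tilt"/P=P[np.abs(P[:,0]-np.median(P[:,0]))<.01];print(P[::max(1,len(P)\/\/6)].round(3).tolist());print("tilt"/' tilt.py; python3 - <<'E'
from tilt import *
tilt(*RED)
from red import held
held((0,120,100),(6,255,255),.588)
E
```

```text
[[0.587, 0.42, 0.136], [0.587, 0.398, 0.155], [0.587, 0.378, 0.161], [0.588, 0.36, 0.172], [0.588, 0.343, 0.187], [0.583, 0.366, 0.276], [0.588, 0.307, 0.199]]
tilt -40.1 from [0.587 0.42  0.136] to [0.588 0.303 0.2  ] 57
[0.5882592  0.3183339  0.20127271] 37.9833
ends on plane x=0.588: [[0.347, 0.178], [0.426, 0.134]] len 0.091 tilt -29.4 125.0
```

The scene view says the tilt is 29° and the butt has popped above the rim. I'll re-enter a little deeper and follow the arc, moving up as I push, so the wall friction helps.

```bash
python3 -m inch '[{"slide":[0,-0.03,0],"yaw":0},{"slide":[0,-0.058,0],"yaw":0},{"slide":[0,-0.058,0],"yaw":0},{"slide":[0,-0.058,-0.03],"yaw":0},{"slide":[0,-0.058,-0.046],"yaw":0},{"slide":[0,-0.058,-0.046],"yaw":0},{"slide":[0,-0.058,-0.046],"yaw":0}]'
python3 -m inch '[{"slide":[0,0.008,0],"yaw":0},{"slide":[0,0.014,0],"yaw":0},{"slide":[0,0.017,0.004],"yaw":0},{"slide":[0,0.02,0.01],"yaw":0},{"slide":[0,0.027,0.018],"yaw":0},{"slide":[0,0.034,0.026],"yaw":0},{"slide":[0,0.034,0.026],"yaw":0}]'
python3 - <<'E'
from tilt import *
from red import held
tilt(*RED);held((0,120,100),(6,255,255),.588)
E
```

```text
clock: 38.62
position: [0.5881, 0.2594, 0.1551]
ee_rot: [0.706, 0.708, -0.001, -0.0]
ft_force: [-0.4, 0.1, -0.5]
grip_width: 0.202
grasp_force: 28.9
clock: 39.2
position: [0.589, 0.2961, 0.1838]
ee_rot: [0.705, 0.709, 0.002, 0.0]
ft_force: [-0.0, 0.1, 0.4]
grip_width: 0.201
grasp_force: 28.9
[[0.589, 0.396, 0.125], [0.588, 0.375, 0.137], [0.589, 0.355, 0.143], [0.589, 0.338, 0.159], [0.589, 0.32, 0.17], [0.589, 0.302, 0.175], [0.583, 0.336, 0.261]]
tilt -37.5 from [0.589 0.396 0.125] to [0.589 0.28  0.182] 57
[0.58878612 0.29521406 0.18272844] 39.25
ends on plane x=0.588: [[0.323, 0.159], [0.405, 0.117]] len 0.092 tilt -27.0 125.0
```

The wall needs tan(tilt) greater than friction, so I need more tilt first. I'll lever again with the grip closer to the rim.

```bash
python3 -m inch '[{"slide":[0,0,0.04],"yaw":0},{"slide":[0,0.03,0.05],"yaw":0},{"slide":[0,0.07,0.05],"yaw":0},{"slide":[0,0.113,0.05],"yaw":0},{"slide":[0,0.113,0.05],"yaw":0},{"slide":[0,0.113,0.01],"yaw":0},{"slide":[0,0.113,-0.03],"yaw":0},{"slide":[0,0.113,-0.05],"yaw":0},{"slide":[0,0.113,-0.056],"yaw":0},{"slide":[0,0.113,-0.06],"yaw":0},{"slide":[0,0.113,-0.06],"yaw":0}]'
python3 -m inch '[{"slide":[0,0,-0.003],"yaw":0},{"slide":[0,0,-0.006],"yaw":0},{"slide":[0,0,-0.008],"yaw":0},{"slide":[0,0,-0.008],"yaw":0}]'
python3 - <<'E'
from red import *
p=get_obs()["position"];print(p);held((0,120,100),(6,255,255),.588)
E
```

```text
clock: 40.22
position: [0.5889, 0.4066, 0.1219]
ee_rot: [0.706, 0.708, 0.0, 0.0]
ft_force: [0.4, -0.2, 0.1]
grip_width: 0.201
grasp_force: 28.9
clock: 40.55
position: [0.5895, 0.4073, 0.1155]
ee_rot: [0.706, 0.708, 0.002, 0.0]
ft_force: [0.2, 0.3, 6.2]
grip_width: 0.202
grasp_force: 29.8
[0.58948873 0.40731748 0.11551665]
ends on plane x=0.588: [[0.441, 0.087], [0.521, 0.047]] len 0.09 tilt -26.3 102.0
```

```bash
python3 -m inch '[{"slide":[0,0,-0.003],"yaw":0},{"slide":[0,0,-0.006],"yaw":0},{"slide":[0,0,-0.009],"yaw":0},{"slide":[0,0,-0.009],"yaw":0}]'
python3 - <<'E'
from red import *
p=get_obs()["position"];print(p);held((0,120,100),(6,255,255),.588)
E
```

```text
clock: 40.93
position: [0.59, 0.4092, 0.1086]
ee_rot: [0.706, 0.709, 0.004, -0.0]
ft_force: [-1.6, 3.1, 15.0]
grip_width: 0.203
grasp_force: 34.2
[0.59002662 0.40917054 0.10863233]
ends on plane x=0.588: [[0.44, 0.078], [0.507, 0.022]] len 0.088 tilt -39.7 72.5
```

```bash
python3 -m inch '[{"slide":[0,0,-0.002],"yaw":0},{"slide":[0,0,-0.004],"yaw":0},{"slide":[0,0,-0.0055],"yaw":0},{"slide":[0,0,-0.0055],"yaw":0}]'
python3 - <<'E'
from red import *
p=get_obs()["position"];print(p);held((0,120,100),(6,255,255),.588)
E
```

```text
clock: 41.32
position: [0.5898, 0.4103, 0.1034]
ee_rot: [0.705, 0.709, 0.004, -0.001]
ft_force: [-1.7, 5.6, 16.4]
grip_width: 0.206
grasp_force: 35.0
[0.5897984  0.41027624 0.10337896]
ends on plane x=0.588: [[0.445, 0.069], [0.506, 0.011]] len 0.084 tilt -43.5 67.5
```

```bash
python3 -m inch '[{"slide":[0,0,0.04],"yaw":0},{"slide":[0,0,0.08],"yaw":0},{"slide":[0,0,0.115],"yaw":0},{"slide":[-0.001,-0.04,0.115],"yaw":0},{"slide":[-0.001,-0.08,0.115],"yaw":0},{"slide":[-0.001,-0.12,0.115],"yaw":0},{"slide":[-0.001,-0.133,0.115],"yaw":0},{"slide":[-0.001,-0.133,0.115],"yaw":0},{"slide":[-0.001,-0.133,0.085],"yaw":0},{"slide":[-0.001,-0.133,0.062],"yaw":0},{"slide":[-0.001,-0.133,0.062],"yaw":0}]'
python3 -m inch '[{"slide":[0,0.006,0],"yaw":0},{"slide":[0,0.012,0],"yaw":0},{"slide":[0,0.018,0],"yaw":0},{"slide":[0,0.024,0],"yaw":0},{"slide":[0,0.03,0],"yaw":0},{"slide":[0,0.03,0],"yaw":0}]'
python3 - <<'E'
from red import *
p=get_obs()["position"];print(p);held((0,120,100),(6,255,255),.588)
E
```

```text
clock: 42.28
position: [0.5856, 0.274, 0.1571]
ee_rot: [0.706, 0.708, -0.002, -0.001]
ft_force: [-0.9, 0.8, -1.1]
grip_width: 0.2
grasp_force: 32.7
clock: 42.78
position: [0.5886, 0.3028, 0.1621]
ee_rot: [0.706, 0.708, 0.0, 0.002]
ft_force: [1.7, -4.8, 0.4]
grip_width: 0.205
grasp_force: 33.0
[0.5886449  0.30283495 0.16214079]
ends on plane x=0.588: [[0.326, 0.131], [0.391, 0.07]] len 0.09 tilt -43.4 75.0
```

Now it pushes easily with only 5 N, so I'll continue.

```bash
python3 -m inch '[{"slide":[0,0.006,0],"yaw":0},{"slide":[0,0.012,0],"yaw":0},{"slide":[0,0.018,0],"yaw":0},{"slide":[0,0.024,0],"yaw":0},{"slide":[0,0.03,0],"yaw":0},{"slide":[0,0.03,0],"yaw":0}]'
python3 - <<'E'
from red import *
p=get_obs()["position"];print(p);held((0,120,100),(6,255,255),.588)
E
```

```text
clock: 43.33
position: [0.5883, 0.3342, 0.1619]
ee_rot: [0.706, 0.708, 0.001, 0.001]
ft_force: [2.5, -2.4, -0.7]
grip_width: 0.201
grasp_force: 33.0
[0.58825938 0.33419276 0.16185244]
ends on plane x=0.588: [[0.34, 0.133], [0.387, 0.05]] len 0.095 tilt -61.0 72.0
```

```bash
python3 -m inch '[{"slide":[0,0.006,0],"yaw":0},{"slide":[0,0.012,0],"yaw":0},{"slide":[0,0.018,0],"yaw":0},{"slide":[0,0.025,0],"yaw":0},{"slide":[0,0.025,0],"yaw":0}]'
python3 - <<'E'
from red import *
p=get_obs()["position"];print(p);held((0,120,100),(6,255,255),.588)
E
python3 -m inch '[{"slide":[0,-0.008,0],"yaw":0},{"slide":[0.008,-0.015,0],"yaw":0},{"slide":[0.016,-0.025,0],"yaw":0},{"slide":[0.022,-0.03,0],"yaw":0},{"slide":[0.022,-0.03,-0.006],"yaw":0},{"slide":[0.022,-0.03,-0.012],"yaw":0},{"slide":[0.022,-0.03,-0.018],"yaw":0},{"slide":[0.022,-0.03,-0.022],"yaw":0},{"slide":[0.022,-0.03,-0.022],"yaw":0}]'
python3 - <<'E'
from red import *
p=get_obs()["position"];print(p);held((0,120,100),(6,255,255),.61)
E
```

```text
clock: 43.8
position: [0.5874, 0.3602, 0.161]
ee_rot: [0.706, 0.709, 0.0, 0.0]
ft_force: [2.2, -3.1, 0.8]
grip_width: 0.202
grasp_force: 33.5
[0.58735647 0.36023481 0.16104724]
ends on plane x=0.588: [[0.344, 0.171], [0.387, 0.044]] len 0.134 tilt -71.5 86.0
clock: 44.6
position: [0.6084, 0.3291, 0.1371]
ee_rot: [0.706, 0.708, -0.001, -0.0]
ft_force: [0.1, -0.2, -0.3]
grip_width: 0.203
grasp_force: 33.2
[0.60837789 0.32909879 0.13712922]
```

```bash
python3 -m inch '[{"slide":[0,0,-0.003],"yaw":0},{"slide":[0,0,-0.005],"yaw":0},{"slide":[0,0.007,-0.005],"yaw":0},{"slide":[0,0.014,-0.005],"yaw":0},{"slide":[0,0.022,-0.005],"yaw":0},{"slide":[0,0.03,-0.006],"yaw":0},{"slide":[0,0.038,-0.007],"yaw":0},{"slide":[0,0.038,-0.007],"yaw":0}]'
python3 - <<'E'
from h import *
for n in("scene","wrist"):
    c=cam(n,"q_"+n);h=cv2.cvtColor(c["frame"],cv2.COLOR_RGB2HSV);m=cv2.inRange(h,(0,110,90),(7,255,255))
    print(n,[(cv2.boundingRect(k),cv2.contourArea(k)) for k in cv2.findContours(m,0,1)[0] if cv2.contourArea(k)>20])
E
```

```text
clock: 45.32
position: [0.6089, 0.3686, 0.1313]
ee_rot: [0.705, 0.709, -0.0, -0.0]
ft_force: [-0.3, -1.4, -1.4]
grip_width: 0.201
grasp_force: 33.6
scene [((270, 204, 16, 19), 71.5), ((360, 139, 9, 17), 82.0)]
wrist [((240, 206, 38, 91), 2435.0)]
```

```bash
python3 -m inch '[{"slide":[0,0,0],"yaw":0},{"slide":[0,0,0],"yaw":0},{"slide":[0,0,0],"yaw":0},{"slide":[0,0,0],"yaw":0}]' 135 20
python3 -m inch '[{"slide":[0,0,0.03],"yaw":0},{"slide":[0,0,0.07],"yaw":0},{"slide":[0,0,0.11],"yaw":0},{"slide":[0,0,0.15],"yaw":0},{"slide":[-0.08,-0.16,0.16],"yaw":0},{"slide":[-0.08,-0.16,0.16],"yaw":0},{"slide":[-0.08,-0.16,0.16],"yaw":0},{"slide":[-0.08,-0.16,0.16],"yaw":0},{"slide":[-0.08,-0.16,0.16],"yaw":0},{"slide":[-0.08,-0.16,0.16],"yaw":0},{"slide":[-0.08,-0.16,0.16],"yaw":0}]'
python3 - <<'E'
from br import *
c=cam("wrist","w20");o=get_obs();print(o["position"],o["ee_rot"]);brushes(c,150,420,384)
s=cam("scene","s20");h=cv2.cvtColor(s["frame"],cv2.COLOR_RGB2HSV)
for n,lo,hi in(("red",(0,110,90),(7,255,255)),("brass",(18,90,150),(33,255,255)),("white",(15,0,235),(35,60,255))):
    m=cv2.inRange(h,lo,hi);m[:,:330]=0;m[:60]=0;m[230:]=0
    print(n,[(cv2.boundingRect(k),cv2.contourArea(k)) for k in cv2.findContours(m,0,1)[0] if cv2.contourArea(k)>8])
E
```

```text
clock: 45.75
position: [0.6096, 0.3667, 0.1321]
ee_rot: [0.706, 0.708, 0.0, -0.0]
ft_force: [-0.6, 0.4, 1.4]
grip_width: 0.471
grasp_force: 0.0
clock: 46.67
position: [0.5294, 0.2064, 0.2926]
ee_rot: [0.706, 0.708, 0.001, -0.0]
ft_force: [0.5, 1.1, 0.2]
grip_width: 0.469
grasp_force: 0.0
[0.52941503 0.20749285 0.29217914] [ 7.05792783e-01  7.08417983e-01  6.56370951e-04 -2.77384145e-04]
hue 19.0 (317, 181, 63, 93) ends [[0.6563, 0.1728], [0.68, 0.0144]] len 0.1602 ang -81.5
hue 30.0 (245, 101, 13, 127) ends [[0.5191, 0.2793], [0.5207, 0.0947]] len 0.1847 ang -89.5
hue 63.0 (379, 49, 41, 72) ends [[0.7134, 0.3422], [0.7353, 0.2544]] len 0.0904 ang -76.0
hue 28.0 (277, 0, 95, 104) ends [[0.5507, 0.3643], [0.6679, 0.331]] len 0.1219 ang -15.8
red [((350, 148, 8, 7), 15.0)]
brass []
white [((422, 85, 10, 16), 47.0)]
```

```bash
cat > asc.py <<'E'
import cv2,sys
f,x0,y0,x1,y1,sx,sy=sys.argv[1],*map(int,sys.argv[2:8])
h=cv2.cvtColor(cv2.imread(f"pics/{f}.png"),cv2.COLOR_BGR2HSV)
def ch(p):
    H,S,V=map(int,p)
    if V<60:return '#'
    if H<8 and S>100:return 'r'
    if 8<=H<17 and S>100:return '.'
    if 17<=H<36 and S>75:return 'y'
    if 95<H<125 and S>60:return 'b'
    if 40<H<90 and S>40:return 'g'
    if S<75:return 'W' if V>220 else ('w' if V>150 else '-')
    return '?'
for y in range(y0,y1,sy):print(y,''.join(ch(h[y,x]) for x in range(x0,x1,sx)))
E
python3 asc.py s20 325 100 400 200 1 2; echo; python3 asc.py w20 270 0 400 140 2 4
```

```text
100 ---wbbbbbbbbbbbbbbbbbbbbbbbbbbbbbbbbbbbbbb???r.............................
102 --wwwwbbbbbbbbbbbbbbbbbbbbbbbbbbbbbbbbbbbbbb???r...........................
104 -----ww-bbbbbbbbbbbbbbbbbbbbbbbbbbbbbbbbbbbbbbb??r.........................
106 -------ww-bbbbbbbbbbbbbbbbbbbbbbbbbbbbbbbbbbbbbbb???.......................
108 ?--------ww-bbbbbbbbbbbbbbbbbbbbbbbbbbbbbbbbbbbbbbb??......................
110 ..?--------ww-bbbbbbbbbbbbbbbbbbbbbbbbbbbbbbbbbbbbb?r......................
112 ....?------------bbbbbbbbbbbbbbbbbbbbbbbbbbbbbbbbb?r.......................
114 ......?------------bbbbbbbbbbbbbbbbbbbbbbbbbbbb#b??........................
116 .........?--------wwwbbbbbbbbbbbbbbbbbbbbbbbbbbb??.........................
118 ...........?-------www-bbbbbbbbbbbbbbbbbbbbbb##?r..........................
120 .............?--------ww-bbbbbbbbbbbbbbbb###?r.............................
122 ...............?----------bbbbbbbbbbb##?rr.................................
124 .................?-------bbbbbbb###?rr.....................................
126 ...................?----bbb?##?rr.......................
[... 4622 characters left out ...]

100 .....................................WWWW.............ggggggggggg
104 .......................................................gggggggggg
108 ........................................................ggggggggg
112 ..........................................................ggggggg
116 ............................................................-gggg
120 ................................................................y
124 .................................................................
128 .................................................................
132 .................................................................
136 .................................................................
```

Red stands in the pot, leaning to the -y/+x rim (handle at (312,24) to tip (345,102) in the wrist view). Now its 3D points, and the next brush.

```bash
python3 - <<'E'
from h import *
c=cam("wrist")
print("butt",ray(c,[(322,24)],.03)[0].round(3),"tip",[ray(c,[(349,101)],z)[0].round(3).tolist() for z in(.14,.16,.18)],"collar",ray(c,[(335,68)],.125)[0].round(3))
# pot rim: left/right/near extremes at z=.11
print("rim",ray(c,[(274,40),(371,24),(310,80)],.11).round(4).tolist())
q=[(270+2*i,r) for r,i in((0,9.5),(8,7.5),(16,5.5),(24,4.5),(32,3.5),(40,2.5),(8,49),(16,50),(24,50.5),(32,50.5),(40,49.5),(48,48),(56,46),(60,44.5))]
w=ray(c,q,.11)[:,:2];A=np.c_[2*w,np.ones(len(w))];s=np.linalg.lstsq(A,(w**2).sum(1),rcond=None)[0];print("pot",s[:2],np.sqrt(s[2]+s[:2]@s[:2]))
print(get_obs()["position"])
E
```

```text
butt [0.606 0.371 0.03 ] tip [[0.614, 0.282, 0.14], [0.608, 0.282, 0.16], [0.602, 0.282, 0.18]] collar [0.602 0.312 0.125]
rim [[0.5442, 0.3386, 0.11], [0.6379, 0.3538, 0.11], [0.5814, 0.3019, 0.11]]
pot [0.59273915 0.34590959] 0.04524563252236118
[0.52951605 0.20796745 0.29161655]
```

```bash
python3 -m inch '[{"slide":[-0.0097,-0.0488,-0.04],"yaw":0},{"slide":[-0.0097,-0.0488,-0.08],"yaw":0},{"slide":[-0.0097,-0.0488,-0.12],"yaw":0},{"slide":[-0.0097,-0.0488,-0.16],"yaw":0},{"slide":[-0.0097,-0.0488,-0.2],"yaw":0},{"slide":[-0.0097,-0.0488,-0.216],"yaw":0},{"slide":[-0.0097,-0.0488,-0.216],"yaw":0},{"slide":[-0.0097,-0.0488,-0.216],"yaw":0}]'
cat > yl.py <<'E'
from h import *
def look(lo,hi):
    c=cam("wrist");h=cv2.cvtColor(c["frame"],cv2.COLOR_RGB2HSV);m=cv2.inRange(h,lo,hi);P=[]
    for r in range(60,250,10):
        x=np.where(m[r,190:330])[0]
        if len(x)>12:P.append(ray(c,[(190+(x[0]+x[-1]+1)/2,r)],.018)[0][:2])
    P=np.array(P);print(np.polyfit(P[:,1],P[:,0],1) if len(P)>2 else P, "y range",P[:,1].min().round(4),P[:,1].max().round(4))
    o=get_obs();print(o["position"])
    b=[(r,h[r,258].tolist()) for r in range(200,260,4)];print(b)
E
python3 - <<'E'
from yl import *
look((25,60,120),(34,255,255))
E
```

```text
clock: 47.48
position: [0.5195, 0.1579, 0.0751]
ee_rot: [0.706, 0.708, -0.002, 0.0]
ft_force: [0.8, 0.1, 0.9]
grip_width: 0.47
grasp_force: 0.0
[-0.00878368  0.52181921] y range 0.152 0.2078
[0.52060706 0.158303   0.07679644]
[(200, [30, 90, 255]), (204, [30, 92, 255]), (208, [30, 94, 255]), (212, [30, 97, 255]), (216, [30, 99, 255]), (220, [30, 104, 255]), (224, [30, 109, 255]), (228, [23, 165, 247]), (232, [23, 165, 247]), (236, [23, 166, 246]), (240, [23, 104, 250]), (244, [24, 30, 254]), (248, [25, 30, 253]), (252, [24, 33, 253]), (256, [24, 33, 252])]
```

```bash
python3 -m inch '[{"slide":[0,0.0005,-0.035],"yaw":0},{"slide":[0,0.0005,-0.053],"yaw":0},{"slide":[0,0.0005,-0.061],"yaw":0},{"slide":[0,0.0005,-0.061],"yaw":0}]'
python3 -m inch '[{"slide":[0,0,0],"yaw":0},{"slide":[0,0,0],"yaw":0},{"slide":[0,0,0],"yaw":0},{"slide":[0,0,0],"yaw":0},{"slide":[0,0,0],"yaw":0},{"slide":[0,0,0],"yaw":0}]' 255 20
python3 -m inch '[{"slide":[0,0,0.04],"yaw":0},{"slide":[0,0,0.08],"yaw":0},{"slide":[0,0,0.12],"yaw":0},{"slide":[0,0,0.16],"yaw":0},{"slide":[0,0,0.2],"yaw":0},{"slide":[0,0,0.24],"yaw":0},{"slide":[0.067,0.248,0.24],"yaw":0},{"slide":[0.067,0.248,0.24],"yaw":0},{"slide":[0.067,0.248,0.24],"yaw":0},{"slide":[0.067,0.248,0.24],"yaw":0},{"slide":[0.067,0.248,0.24],"yaw":0},{"slide":[0.067,0.248,0.24],"yaw":0},{"slide":[0.067,0.248,0.24],"yaw":0},{"slide":[0.067,0.248,0.24],"yaw":0},{"slide":[0.067,0.248,0.24],"yaw":0}]'
```

```text
clock: 47.87
position: [0.5201, 0.1588, 0.0152]
ee_rot: [0.706, 0.708, 0.0, 0.0]
ft_force: [-0.8, -0.2, 0.2]
grip_width: 0.469
grasp_force: 0.0
clock: 48.37
position: [0.5211, 0.1589, 0.0169]
ee_rot: [0.706, 0.708, 0.002, 0.0]
ft_force: [-1.4, -0.2, 8.7]
grip_width: 0.203
grasp_force: 22.7
clock: 49.62
position: [0.5869, 0.4063, 0.2552]
ee_rot: [0.706, 0.708, 0.0, 0.001]
ft_force: [-0.4, -1.3, 0.4]
grip_width: 0.203
grasp_force: 21.6
```

```bash
python3 -m inch '[{"slide":[0,0.002,-0.04],"yaw":0},{"slide":[0,0.002,-0.08],"yaw":0},{"slide":[0,0.002,-0.11],"yaw":0},{"slide":[0,0.002,-0.124],"yaw":0},{"slide":[0,0.002,-0.128],"yaw":0},{"slide":[0,0.002,-0.128],"yaw":0}]'
python3 -m inch '[{"slide":[0,0,-0.003],"yaw":0},{"slide":[0,0,-0.006],"yaw":0},{"slide":[0,0,-0.009],"yaw":0},{"slide":[0,0,-0.012],"yaw":0},{"slide":[0,0,-0.012],"yaw":0}]'
python3 - <<'E'
from red import *
p=get_obs()["position"];print(p);held((24,70,120),(34,255,255),.588)
E
```

```text
clock: 50.12
position: [0.5872, 0.4075, 0.1279]
ee_rot: [0.706, 0.708, 0.0, 0.0]
ft_force: [0.9, 0.5, -1.0]
grip_width: 0.201
grasp_force: 21.6
clock: 50.53
position: [0.5882, 0.4107, 0.1183]
ee_rot: [0.706, 0.709, 0.004, -0.0]
ft_force: [0.3, 4.2, 6.8]
grip_width: 0.201
grasp_force: 24.4
[0.58817343 0.41074425 0.11832946]
ends on plane x=0.588: [[-0.139, 0.297], [-0.143, 0.225]] len 0.073 tilt -92.6 297.0
```

```bash
python3 -m inch '[{"slide":[0,0,-0.003],"yaw":0},{"slide":[0,0,-0.006],"yaw":0},{"slide":[0,0,-0.009],"yaw":0},{"slide":[0,0,-0.009],"yaw":0}]'
python3 -m inch '[{"slide":[0,0,-0.003],"yaw":0},{"slide":[0,0,-0.006],"yaw":0},{"slide":[0,0,-0.007],"yaw":0},{"slide":[0,0,-0.007],"yaw":0}]'
python3 - <<'E'
from red import *
p=get_obs()["position"];print(p);held((22,50,90),(36,255,255),.588);cam("scene","s21")
E
python3 asc.py s21 350 50 440 135 1 3
```

```text
clock: 50.92
position: [0.5882, 0.4112, 0.1096]
ee_rot: [0.705, 0.709, 0.004, -0.0]
ft_force: [-0.4, 4.9, 8.0]
grip_width: 0.204
grasp_force: 27.0
clock: 51.25
position: [0.5883, 0.4108, 0.1029]
ee_rot: [0.706, 0.709, 0.004, -0.0]
ft_force: [-0.2, 4.1, 10.3]
grip_width: 0.202
grasp_force: 29.2
[0.58833952 0.41077383 0.10293271]
ends on plane x=0.588: [[0.083, 0.046], [0.132, -0.076]] len 0.132 tilt -68.1 40.5
ends on plane x=0.588: [[-0.141, 0.298], [-0.141, 0.218]] len 0.081 tilt -89.9 345.5
ends on plane x=0.588: [[-0.168, 0.445], [-0.121, 0.441]] len 0.047 tilt -5.7 60.5
ends on plane x=0.588: [[-0.205, 0.496], [-0.102, 0.496]] len 0.103 tilt 0.1 155.0
ends on plane x=0.588: [[0.329, 0.55], [0.449, 0.244]] len 0.329 tilt -68.6 2068.0
ends on plane x=0.588: [[-0.17, 0.528], [-0.119, 0.652]] len 0.134 tilt 68.0 1726.5
50 .........................yy------yyyyyyyyyyyyyyyyyyyy#yyyyyyyyy---------------wwwwww--y...
53 ............................yy-----yyyyyyyyyyyyyyyyyyyyyy#y#yy?---------------wwwww--y....
56 ..............................yyy---yyy---yyyyyyyyyyy#y----y?---------------ww
[... 1768 characters left out ...]
...................................
116 bbbbbbbbbbbbbb##############################..............................................
119 bbbbbbbbbbbbb##############################...............................................
122 bbbbbbbbbbb##############################--...............................................
125 bbbbb##??r.........#####################---...............................................
128 #?r.................#################..?#----.............................................
131 ...................?--#############...-####-----..........................................
134 .??wwwwwwww..yyyywww?yyy.##################...............................................
```

```bash
python3 asc.py s21 355 125 425 160 1 2; python3 - <<'E'
from tilt import *
tilt((22,40,120),(36,255,255));cam("wrist","w22")
E
python3 asc.py w22 200 0 320 300 3 12
```

```text
125 ##??r.........#####################---................................
127 r..............#################..?----...............................
129 ...............################...-##-----?...........................
131 ..............?--#############...-####-----...........................
133 .............?--##############..#######-?.............................
135 WWWWWwwwwwwwwww?yyyy.###############..................................
137 wwwwwwwwwwwwwwwwyyyyy-##########......................................
139 wwwwwwwwwww--wyyyyyy--####yyy.........................................
141 wwwwwwwwwwwwwwwwyyy---###yyyyyyyy.....................................
143 wwwwwwwwwwwwwwwwww---###yyyyyyyyyyyyy.................................
145 wwwwwwwwwwww---wwww?.....yyyyyyyyyyyyyy...............................
147 wwwwwwwwwww-----ww?...........yyyyyyyyy...............................
149 ?wwwwwwwwww-----ww?................y..................................
151 r?wwwwwwww-----www?...................................................
153 rr?wwwwww----wwww?............................
[... 927 characters left out ...]
yyyyyyyyyy...............
120 ...............yyyyyyyyyy...............
132 ...............yyyyyyyyyy...............
144 ...............yyyyyyyyyy...............
156 ...............yyyyyyyyyyr..............
168 ...............yyyyyyyyyy...............
180 ..............yyyyyyyyyyy...............
192 ..............yyyyyyyyyyy...............
204 ..............yyyyyyyyyyyy..............
216 ..............yyyyyyyyyyyy..............
228 ..........bb-wyyyyyyyyyyyywwwww-b-......
240 ......?##---w#yyyyyyyyyyyy#w---##-wwb...
252 ....-###----##yyyyyyyyyyyy##----###-ww-.
264 ...#####wwwW-#yyyyyyyyyyyy##www-#####www
276 #####-######-#yyyyyyyyyyyy#-############
288 ############-#yyyyyyyyyyyy#-############
```

```bash
python3 -m inch '[{"slide":[0,0,-0.002],"yaw":0},{"slide":[0,0,-0.004],"yaw":0},{"slide":[0,0,-0.004],"yaw":0}]'
python3 -m inch '[{"slide":[0,0,0.04],"yaw":0},{"slide":[0,0,0.08],"yaw":0},{"slide":[0,0,0.12],"yaw":0},{"slide":[-0.015,-0.02,0.155],"yaw":0},{"slide":[-0.015,-0.06,0.155],"yaw":0},{"slide":[-0.015,-0.1,0.155],"yaw":0},{"slide":[-0.015,-0.14,0.155],"yaw":0},{"slide":[-0.015,-0.143,0.155],"yaw":0},{"slide":[-0.015,-0.143,0.155],"yaw":0},{"slide":[-0.015,-0.143,0.12],"yaw":0},{"slide":[-0.015,-0.143,0.085],"yaw":0},{"slide":[-0.015,-0.143,0.076],"yaw":0},{"slide":[-0.015,-0.143,0.076],"yaw":0}]'
python3 - <<'E'
from tilt import *
tilt((22,40,120),(36,255,255))
E
```

```text
clock: 51.7
position: [0.5885, 0.4109, 0.099]
ee_rot: [0.706, 0.709, 0.004, -0.0]
ft_force: [0.4, 4.2, 9.5]
grip_width: 0.209
grasp_force: 30.1
clock: 52.78
position: [0.571, 0.2665, 0.1695]
ee_rot: [0.706, 0.709, -0.001, -0.0]
ft_force: [0.2, 0.8, -0.3]
grip_width: 0.201
grasp_force: 28.9
[[0.57, 0.361, 0.066], [0.571, 0.341, 0.09], [0.571, 0.324, 0.11], [0.576, 0.33, 0.235], [0.577, 0.326, 0.245], [0.577, 0.321, 0.247], [0.57, 0.263, 0.148]]
tilt -87.2 from [0.57  0.361 0.066] to [0.564 0.21  0.053] 44
[0.57162296 0.26627418 0.17133113] 52.8333
```

```bash
python3 -m inch '[{"slide":[0,0.006,0],"yaw":0},{"slide":[0,0.012,0],"yaw":0},{"slide":[0,0.018,0],"yaw":0},{"slide":[0,0.024,0],"yaw":0},{"slide":[0,0.03,0],"yaw":0},{"slide":[0,0.03,0],"yaw":0}]'
python3 -m inch '[{"slide":[0,0.006,0],"yaw":0},{"slide":[0,0.012,0],"yaw":0},{"slide":[0,0.018,0],"yaw":0},{"slide":[0,0.024,0],"yaw":0},{"slide":[0,0.03,0],"yaw":0},{"slide":[0,0.03,0],"yaw":0}]'
```

```text
clock: 53.33
position: [0.5738, 0.2951, 0.1726]
ee_rot: [0.706, 0.708, 0.001, 0.002]
ft_force: [4.5, -3.7, 0.6]
grip_width: 0.202
grasp_force: 33.5
clock: 53.83
position: [0.5738, 0.3259, 0.1727]
ee_rot: [0.706, 0.708, 0.002, 0.002]
ft_force: [4.6, -1.9, -1.5]
grip_width: 0.206
grasp_force: 35.6
```

```bash
python3 -m inch '[{"slide":[0,0.006,0],"yaw":0},{"slide":[0,0.012,0],"yaw":0},{"slide":[0,0.018,0],"yaw":0},{"slide":[0,0.024,0],"yaw":0},{"slide":[-0.002,0.024,-0.006],"yaw":0},{"slide":[-0.003,0.02,-0.012],"yaw":0},{"slide":[-0.003,0.02,-0.018],"yaw":0},{"slide":[-0.003,0.02,-0.024],"yaw":0},{"slide":[-0.003,0.02,-0.03],"yaw":0},{"slide":[-0.003,0.02,-0.034],"yaw":0},{"slide":[-0.003,0.02,-0.034],"yaw":0}]'
python3 - <<'E'
from tilt import *
cam("wrist","w23")
E
python3 asc.py w23 200 140 330 384 3 10
```

```text
clock: 54.75
position: [0.5681, 0.3452, 0.1354]
ee_rot: [0.706, 0.708, -0.001, -0.0]
ft_force: [-0.2, -1.1, -1.3]
grip_width: 0.203
grasp_force: 29.9
140 .....................bWwwwwwwwwwwwwwwbr.....
150 .................bwwwwwwwwwwwwwwwwwwwwwwww?.
160 ..............-wwwwwwwwwwwWWWWWWWWWWWWWWWWWW
170 .............wwwwwwwWWWWWbbbbbbrrrrrrr?bbbbb
180 ............wwwwWWWyyyyybbbbbbb-rrrrrrr?bbbb
190 ...........wwWWWyyyyyyyy-bbbbbbbrrrrrrr?bbbb
200 ...........WWw-byyyyyyyyybbbbbbbrrrrrrrrbbbb
210 ..........WW---yyyyyyyyyybbbbbbbrrrrrrrrrwww
220 .........WW----yyyyyyyyyybbbbbbbbrrrrrrrr---
230 ........-W---#-yyyyyyyyyy##---wwwrrrrrrrrr--
240 .......##----##yyyyyyyyyy##----##rrrrrrrrr?-
250 .....####---##yyyyyyyyyyyy##---####rrrrrrrrw
260 ...#####----##yyyyyyyyyyyy##----####rrrrrrrr
270 .##########w##yyyyyyyyyyyy##w##########rrrrr
280 ############-#yyyyyyyyyyyy#-###############r
290 ############-#yyyyyyyyyyyy#-################
300 #############yyyyyyyyyyyyy##################
310 ############.y-wwwwwwwwwwy..################
320 ###########..-wwwwwwwwwwww...###############
330 ###########..wwwwwwwwwwwww?..###############
340 ############################################
350 ############################################
360 ############################################
370 ############################################
380 ############################################
```

Yellow stands in the pot's left part (cols 245-275), with red leaning to the right. I'll release with a small opening and lift.

```bash
python3 -m inch '[{"slide":[0,0,0],"yaw":0},{"slide":[0,0,0],"yaw":0},{"slide":[0,0,0],"yaw":0}]' 165 20
python3 -m inch '[{"slide":[0,0,0.03],"yaw":0},{"slide":[0,0,0.07],"yaw":0},{"slide":[0,0,0.11],"yaw":0},{"slide":[0,0,0.15],"yaw":0},{"slide":[-0.1,-0.14,0.16],"yaw":0},{"slide":[-0.1,-0.14,0.16],"yaw":0},{"slide":[-0.1,-0.14,0.16],"yaw":0},{"slide":[-0.1,-0.14,0.16],"yaw":0},{"slide":[-0.1,-0.14,0.16],"yaw":0},{"slide":[-0.1,-0.14,0.16],"yaw":0},{"slide":[-0.1,-0.14,0.16],"yaw":0}]' 
python3 - <<'E'
from br import *
c=cam("wrist","w24");o=get_obs();print(o["position"],o["ee_rot"]);brushes(c,100,420,384)
E
python3 asc.py w24 280 0 430 130 2 5
```

```text
clock: 55.05
position: [0.5687, 0.3459, 0.1372]
ee_rot: [0.706, 0.708, 0.0, -0.0]
ft_force: [-0.5, 0.8, 0.2]
grip_width: 0.356
grasp_force: 0.0
clock: 55.97
position: [0.4687, 0.2061, 0.2976]
ee_rot: [0.706, 0.708, 0.001, -0.001]
ft_force: [0.7, 0.4, 0.8]
grip_width: 0.353
grasp_force: 0.0
[0.46889772 0.20661856 0.29716928] [ 7.05598764e-01  7.08611350e-01  5.69163370e-04 -1.24881967e-04]
hue 22.0 (345, 332, 20, 32) ends [[0.6223, -0.1114], [0.6589, -0.1851]] len 0.0823 ang -63.6
hue 23.0 (353, 180, 67, 99) ends [[0.661, 0.0017], [0.6758, 0.1684]] len 0.1673 ang 84.9
hue 108.0 (181, 107, 14, 125) ends [[0.3629, 0.0849], [0.3694, 0.2709]] len 0.1861 ang 88.0
hue 18.0 (339, 0, 81, 105) ends [[0.5692, 0.3838], [0.6929, 0.2808]] len 0.161 ang -39.8
0 ....................................WWWw----------------------------WWW?...
5 ..................................WWW---------------------------------WWW..
10 ...............................?wWWw-----------------------------------WWW.
15 .............................wwwWWbbbbbbbbb-----------------------------WWW
20 ...........................w
[... 1012 characters left out ...]
................?-b--wwww----?....ywwWWWWWWWWWWWWWWWWWWW.gggWW
90 .................................................?wwWWWWWWWWWyWWWWWWWWgggWW
95 .....................................................?wWWWWWWWwWWWWWWWWggWW
100 ............................................................WW..?-?WWWWgggg
105 .......................................................................gggg
110 .........................................................................gg
115 ...........................................................................
120 ...........................................................................
125 ...........................................................................
```

```bash
python3 - <<'E'
from h import *
c=cam("wrist")
P=lambda n,u,v,z:print(n,ray(c,[(u,v)],z)[0].round(3))
P("yel butt L",344,30,.025);P("yel butt R",352,30,.025)
P("red butt L",360,25,.025);P("red butt R",378,25,.025)
P("yel@L",350,70-8,.09);P("yel collar L",372,82,.12);P("yel collar R",386,66,.12)
P("red collar",400,66,.12);P("yel tip",404,101,.16);P("red tip",421,98,.16)
P("rim near",365,84,.11);P("rim left",339,45,.11)
E
```

```text
yel butt L [0.576 0.366 0.025]
yel butt R [0.586 0.366 0.025]
red butt L [0.595 0.372 0.025]
red butt R [0.618 0.372 0.025]
yel@L [0.567 0.321 0.09 ]
yel collar L [0.583 0.299 0.12 ]
yel collar R [0.595 0.314 0.12 ]
red collar [0.609 0.315 0.12 ]
yel tip [0.598 0.281 0.16 ]
red tip [0.613 0.284 0.16 ]
rim near [0.579 0.298 0.11 ]
rim left [0.549 0.334 0.11 ]
```

```bash
python3 -m inch '[{"slide":[-0.03,-0.0156,-0.01],"yaw":-0.038},{"slide":[-0.06,-0.0312,-0.03],"yaw":-0.038},{"slide":[-0.1036,-0.0541,-0.05],"yaw":-0.038},{"slide":[-0.1036,-0.0541,-0.09],"yaw":-0.038},{"slide":[-0.1036,-0.0541,-0.13],"yaw":-0.038},{"slide":[-0.1036,-0.0541,-0.17],"yaw":-0.038},{"slide":[-0.1036,-0.0541,-0.2],"yaw":-0.038},{"slide":[-0.1036,-0.0541,-0.2215],"yaw":-0.038},{"slide":[-0.1036,-0.0541,-0.2215],"yaw":-0.038},{"slide":[-0.1036,-0.0541,-0.2215],"yaw":-0.038}]' 135 20
python3 - <<'E'
from yl import *
look((98,60,120),(122,255,255))
print(get_obs()["joint_pos"].round(2))
E
```

```text
clock: 56.9
position: [0.3652, 0.151, 0.0751]
ee_rot: [0.719, 0.695, -0.002, 0.001]
ft_force: [0.9, 1.1, 0.4]
grip_width: 0.471
grasp_force: 0.0
[0.04296712 0.35858409] y range 0.145 0.2484
[0.36594661 0.15159064 0.07607656]
[(200, [109, 162, 243]), (204, [109, 164, 243]), (208, [109, 165, 243]), (212, [109, 169, 242]), (216, [109, 171, 240]), (220, [109, 174, 240]), (224, [20, 196, 243]), (228, [24, 164, 250]), (232, [24, 164, 250]), (236, [24, 163, 250]), (240, [23, 169, 249]), (244, [25, 25, 254]), (248, [25, 29, 254]), (252, [25, 30, 253]), (256, [24, 32, 253])]
[-1.21 -0.03  0.71  2.25  0.02  0.92 -0.55]
```

```bash
python3 -m inch '[{"slide":[0,0.001,-0.035],"yaw":0},{"slide":[0,0.001,-0.053],"yaw":0},{"slide":[0,0.001,-0.0605],"yaw":0},{"slide":[0,0.001,-0.0605],"yaw":0}]'
python3 -m inch '[{"slide":[0,0,0],"yaw":0},{"slide":[0,0,0],"yaw":0},{"slide":[0,0,0],"yaw":0},{"slide":[0,0,0],"yaw":0},{"slide":[0,0,0],"yaw":0},{"slide":[0,0,0],"yaw":0}]' 255 20
python3 -m inch '[{"slide":[0,0,0.04],"yaw":0},{"slide":[0,0,0.08],"yaw":0},{"slide":[0,0,0.12],"yaw":0},{"slide":[0.02,0,0.16],"yaw":0},{"slide":[0.04,0,0.2],"yaw":0},{"slide":[0.06,0.02,0.24],"yaw":0.038},{"slide":[0.222,0.258,0.24],"yaw":0.038},{"slide":[0.222,0.258,0.24],"yaw":0.038},{"slide":[0.222,0.258,0.24],"yaw":0.038},{"slide":[0.222,0.258,0.24],"yaw":0.038},{"slide":[0.222,0.258,0.24],"yaw":0.038},{"slide":[0.222,0.258,0.24],"yaw":0.038},{"slide":[0.222,0.258,0.24],"yaw":0.038},{"slide":[0.222,0.258,0.24],"yaw":0.038},{"slide":[0.222,0.258,0.24],"yaw":0.038},{"slide":[0.222,0.258,0.24],"yaw":0.038},{"slide":[0.222,0.258,0.24],"yaw":0.038}]'
```

```text
clock: 57.28
position: [0.3653, 0.1524, 0.0149]
ee_rot: [0.719, 0.695, -0.001, 0.0]
ft_force: [-0.4, -0.3, -1.1]
grip_width: 0.473
grasp_force: 0.0
clock: 57.78
position: [0.3661, 0.153, 0.0163]
ee_rot: [0.719, 0.695, 0.001, -0.0]
ft_force: [-0.8, -1.0, 7.7]
grip_width: 0.203
grasp_force: 23.0
clock: 59.2
position: [0.5872, 0.4089, 0.2563]
ee_rot: [0.707, 0.708, 0.001, 0.0]
ft_force: [-0.1, 0.2, -0.3]
grip_width: 0.207
grasp_force: 22.0
```

Same lever recipe as before, going down to z ≈ 0.099.

```bash
python3 -m inch '[{"slide":[0,0.001,-0.04],"yaw":0},{"slide":[0,0.001,-0.08],"yaw":0},{"slide":[0,0.001,-0.11],"yaw":0},{"slide":[0,0.001,-0.124],"yaw":0},{"slide":[0,0.001,-0.128],"yaw":0},{"slide":[0,0.001,-0.128],"yaw":0}]'
python3 -m inch '[{"slide":[0,0,-0.003],"yaw":0},{"slide":[0,0,-0.006],"yaw":0},{"slide":[0,0,-0.009],"yaw":0},{"slide":[0,0,-0.012],"yaw":0},{"slide":[0,0,-0.012],"yaw":0}]'
python3 -m inch '[{"slide":[0,0,-0.003],"yaw":0},{"slide":[0,0,-0.006],"yaw":0},{"slide":[0,0,-0.009],"yaw":0},{"slide":[0,0,-0.012],"yaw":0},{"slide":[0,0,-0.014],"yaw":0},{"slide":[0,0,-0.014],"yaw":0}]'
python3 - <<'E'
from tilt import *
tilt((98,60,100),(122,255,255))
E
```

```text
clock: 59.7
position: [0.5871, 0.411, 0.1279]
ee_rot: [0.706, 0.708, 0.0, -0.0]
ft_force: [0.0, 0.8, 0.8]
grip_width: 0.202
grasp_force: 22.1
clock: 60.12
position: [0.5885, 0.4136, 0.1183]
ee_rot: [0.706, 0.709, 0.003, -0.0]
ft_force: [-0.0, 4.5, 7.1]
grip_width: 0.203
grasp_force: 24.7
clock: 60.62
position: [0.5886, 0.4139, 0.1046]
ee_rot: [0.705, 0.709, 0.004, -0.0]
ft_force: [-0.8, 3.5, 8.4]
grip_width: 0.206
grasp_force: 28.7
[[0.589, 0.516, 0.032], [0.588, 0.493, 0.058], [0.589, 0.474, 0.069], [0.588, 0.455, 0.08], [0.589, 0.438, 0.09], [0.589, 0.46, 0.177], [0.589, 0.407, 0.109]]
tilt -49.6 from [0.589 0.516 0.032] to [0.589 0.405 0.11 ] 56
[0.58856043 0.4138507  0.10464005] 60.6667
```

```bash
python3 -m inch '[{"slide":[0,0,-0.002],"yaw":0},{"slide":[0,-0.002,-0.004],"yaw":0},{"slide":[0,-0.003,-0.006],"yaw":0},{"slide":[0,-0.003,-0.0075],"yaw":0},{"slide":[0,-0.003,-0.0075],"yaw":0}]'
python3 - <<'E'
from tilt import *
tilt((98,60,100),(122,255,255))
E
```

```text
clock: 61.08
position: [0.5886, 0.4117, 0.0976]
ee_rot: [0.705, 0.709, 0.004, -0.001]
ft_force: [-0.3, 6.6, 8.7]
grip_width: 0.203
grasp_force: 31.0
[[0.588, 0.5, 0.006], [0.589, 0.479, 0.036], [0.589, 0.461, 0.054], [0.589, 0.446, 0.07], [0.589, 0.432, 0.085], [0.592, 0.45, 0.157], [0.589, 0.404, 0.102]]
tilt -63.2 from [0.588 0.5   0.006] to [0.589 0.402 0.103] 50
[0.58857764 0.41174737 0.09752428] 61.1333
```

Tilt is 45°. Red and yellow lean to the -y/+x side, so I'll turn a quarter and enter from the -x side, pushing the butt against the +x wall.

```bash
python3 -m inch '[{"slide":[0,0,0.04],"yaw":0},{"slide":[0,0,0.08],"yaw":0},{"slide":[0,0,0.12],"yaw":0},{"slide":[0,0,0.16],"yaw":-0.12},{"slide":[-0.01,-0.005,0.165],"yaw":-0.24},{"slide":[-0.02,-0.01,0.165],"yaw":-0.36},{"slide":[-0.03,-0.015,0.165],"yaw":-0.48},{"slide":[-0.04,-0.02,0.165],"yaw":-0.6},{"slide":[-0.05,-0.03,0.165],"yaw":-0.72},{"slide":[-0.06,-0.04,0.165],"yaw":-0.84},{"slide":[-0.07,-0.0497,0.165],"yaw":-0.96},{"slide":[-0.0766,-0.0497,0.165],"yaw":-1.08},{"slide":[-0.0766,-0.0497,0.165],"yaw":-1.2},{"slide":[-0.0766,-0.0497,0.165],"yaw":-1.32},{"slide":[-0.0766,-0.0497,0.165],"yaw":-1.44},{"slide":[-0.0766,-0.0497,0.165],"yaw":-1.571},{"slide":[-0.0766,-0.0497,0.165],"yaw":-1.571},{"slide":[-0.0766,-0.0497,0.165],"yaw":-1.571}]'
python3 - <<'E'
from h import *
o=get_obs();print(o["position"],o["ee_rot"],o["joint_pos"].round(2))
c=cam("wrist","w30")
E
python3 asc.py w30 130 0 390 340 4 10
```

```text
clock: 62.63
position: [0.5108, 0.3587, 0.2593]
ee_rot: [1.0, 0.003, 0.001, -0.0]
ft_force: [0.5, -0.2, -1.3]
grip_width: 0.203
grasp_force: 29.6
[0.51084317 0.35871873 0.25927951] [ 9.99995091e-01  3.05509643e-03  5.91030132e-04 -3.66658179e-04] [-1.47  0.51  1.11  1.48 -0.46  1.43 -1.91]
0 ........................................gWWWWWWWWWWWW............
10 ............................................ggggy................
20 .................................................................
30 .................................................................
40 ................................WWWWWWWWW........................
50 ............................WWwwwwwwwwwwwwwWW....................
60 ..........................WwwwwwbWWWWWWwwwwwwWW..................
70 .........................WwwwbbbWWWWWb-?rrrrrryyyWWWWWWWWWW......
80 ........................Wwwb?bbbbbbbrrrrrrrrryyyWWWWWWWWWWWw.....
90 ........................Wwwbbbbbbbbbrrrrrrrrrr-wW................
100 ........................WwwbbbbbbbbbyyyyyyyyyyyywWWWWWWWWWWW.....
110 .........................Wwwbbbbbbbbyyyyyyyyyy
[... 859 characters left out ...]

240 bbbbbbbbbbbbbbbbbW-....##--#bbbbbbbbb#---##......................
250 bbbbbbbbbbbbbbbbbb-w.###---#bbbbbbbbb#---###.....................
260 bbbbbbbbbbbbbbbbbbWw####---#bbbbbbbbb##---###....................
270 bbbbbbbbbbbbbbbbbb########-#bbbbbbbbb#-w#######..................
280 bbbbb########bb#############yyyyyyyyy#-###########..########.....
290 b###########################yyyyyyyyy#-#########################.
300 ########-#####-#############yyyyyyyyy#-###########--#############
310 ####--##-------###########..yWWWWWWWy..###########-------########
320 #--##b#-------############..WWWWWWWWW..############-------#.?####
330 -#..###-------############..WWWWWWWWW..#############------###..##
```

```bash
python3 -m inch '[{"slide":[0.001,0.004,-0.03],"yaw":0},{"slide":[0.001,0.004,-0.055],"yaw":0},{"slide":[0.001,0.004,-0.072],"yaw":0},{"slide":[0.001,0.004,-0.072],"yaw":0}]'
python3 -m inch '[{"slide":[0.006,0,0],"yaw":0},{"slide":[0.012,0,0],"yaw":0},{"slide":[0.018,0,0],"yaw":0},{"slide":[0.024,0,0],"yaw":0},{"slide":[0.03,0,0],"yaw":0},{"slide":[0.03,0,0],"yaw":0}]'
python3 -m inch '[{"slide":[0.006,0,0],"yaw":0},{"slide":[0.012,0,0],"yaw":0},{"slide":[0.018,0,0],"yaw":0},{"slide":[0.024,0,0],"yaw":0},{"slide":[0.024,0,0],"yaw":0}]'
python3 - <<'E'
from h import *
c=cam("wrist","w31")
E
python3 asc.py w31 130 60 390 340 4 10
```

```text
clock: 63.02
position: [0.51, 0.3621, 0.1833]
ee_rot: [1.0, 0.003, -0.002, 0.001]
ft_force: [-0.4, -0.1, -0.5]
grip_width: 0.204
grasp_force: 29.6
clock: 63.52
position: [0.5408, 0.363, 0.1875]
ee_rot: [1.0, 0.002, -0.002, -0.0]
ft_force: [-14.4, -1.4, 12.0]
grip_width: 0.206
grasp_force: 31.5
clock: 63.93
position: [0.5641, 0.3635, 0.1905]
ee_rot: [1.0, 0.002, -0.003, -0.002]
ft_force: [-28.0, -4.6, 34.4]
grip_width: 0.202
grasp_force: 33.8
60 .................................................................
70 .................................................................
80 .................................................................
90 .................................................................
100 ..................................wwwWWWW........................
110 ..............................WWWbWWbbbbbWWw-WWW.................
120 ...........................WWbbbbbbbbbbbbbbbbwwwwWW..............
130 .........................WWwbbbbbbbbrrrrrrr?bbwwww-W.............
140 ........................WWwbbbbbbbbbrrrrrrrrrrrrrrrrrrr..........
150 ........................
[... 601 characters left out ...]

240 .......................##--#bbbbbbbbb#---##......................
250 .....................###---#bbbbbbbbb#---###.....................
260 ....................###----#bbbbbbbbb##---###....................
270 bbbbbbbbbbbbbbbbww########-#bbbbbbbbb#-w#######..................
280 bbbbb########b##############bbbbbbbbb#-###########..########.....
290 b##########-################bbbbbbbbb#-#########################.
300 ########-#####-############-bbbbbbbbb#-###########--#############
310 ####--##-------###########..yyyyyyyyy..###########-------########
320 #--##b#-------############..yyyyyyyyy..############--------.?####
330 -#bb###-------############..yyyyyyyyy..#############------###..##
```

```bash
python3 -m inch '[{"slide":[-0.006,0,0.01],"yaw":0},{"slide":[-0.012,0,0.02],"yaw":0},{"slide":[-0.02,0,0.04],"yaw":0},{"slide":[-0.03,0,0.07],"yaw":0},{"slide":[-0.03,0,0.07],"yaw":0},{"slide":[-0.03,0,0.07],"yaw":0}]'
python3 - <<'E'
from h import *
c=cam("wrist","w32");s=cam("scene","s32");p=get_obs()["position"]
h=cv2.cvtColor(c["frame"],cv2.COLOR_RGB2HSV);m=cv2.inRange(h,(104,90,100),(122,255,255))
E=np.array(c["extrinsics"]);R=E[:3,:3];o=-R.T@E[:3,3]
for r in range(20,330,14):
    x=np.where(m[r,215:300])[0]
    if len(x)>12:
        d=c["fx"]*.018/(x[-1]-x[0]+1.);print(r,215+x[0],len(x),(o+R.T@(np.array([(215+(x[0]+x[-1])/2-c["cx"])/c["fx"],(r-c["cy"])/c["fy"],1])*d)).round(3))
print(p)
E
python3 asc.py s32 300 60 420 160 2 3
```

```text
clock: 64.48
position: [0.5362, 0.363, 0.2585]
ee_rot: [1.0, 0.002, 0.001, -0.001]
ft_force: [-0.0, -0.2, -1.2]
grip_width: 0.209
grasp_force: 29.5
118 241 28 [0.605 0.36  0.275]
132 246 26 [0.59  0.363 0.186]
146 245 29 [0.589 0.361 0.24 ]
160 245 28 [0.575 0.362 0.206]
174 244 29 [0.568 0.363 0.214]
188 244 30 [0.561 0.362 0.223]
202 244 30 [0.553 0.362 0.225]
216 243 32 [0.549 0.362 0.238]
230 243 32 [0.542 0.362 0.24 ]
244 242 34 [0.539 0.362 0.251]
258 242 34 [0.532 0.362 0.253]
272 241 36 [0.53  0.362 0.263]
286 241 36 [0.523 0.362 0.265]
300 240 38 [0.521 0.362 0.274]
[0.53562707 0.36255737 0.25618031]
60 .............................##############-?....y--www-----
63 ...........................y-#############-##....---www-----
66 ...........................--#############-#.....---ww--w---
69 ........................??--###############.....---ww--w----
72 .......................?--#############.#-wWWWWW---ww--w----
75 ........................#################-WWWWWw--www-------
78 .........................###############...WWWW--ww---w----w
81 .....................r??r#####.#
[... 1012 characters left out ...]
..............?r......r-?r........................
132 ............................................................
135 .....................yw??wwwwwww?...........................
138 .....................?wwwwwwwwwwwWw.........................
141 .....................yywwwwwwwwwwwwW?.......................
144 .....................wyywwwwwwwwww-wW.......................
147 .....................wyyyyy?wwwwww-wWw......................
150 ....................?-w?...r?wwww--wW?......................
153 ....................---ww?rrrwwwwwwWw.......................
156 ....................--wwwwwwwWWWWWww........................
159 ...................---wwwwwwwwwwwww.........................
```

```bash
python3 -m inch '[{"slide":[-0.007,0.0075,-0.03],"yaw":0},{"slide":[-0.007,0.0075,-0.055],"yaw":0},{"slide":[-0.007,0.0075,-0.063],"yaw":0},{"slide":[-0.007,0.0075,-0.063],"yaw":0}]'
python3 -m inch '[{"slide":[0.006,0,0],"yaw":0},{"slide":[0.012,0,0],"yaw":0},{"slide":[0.018,0,0],"yaw":0},{"slide":[0.024,0,0],"yaw":0},{"slide":[0.024,0,0],"yaw":0}]'
python3 -m inch '[{"slide":[0.006,0,0],"yaw":0},{"slide":[0.012,0,0],"yaw":0},{"slide":[0.012,0,0],"yaw":0}]'
```

```text
clock: 64.92
position: [0.5275, 0.3693, 0.1906]
ee_rot: [1.0, 0.001, -0.002, 0.002]
ft_force: [0.4, -0.1, 0.0]
grip_width: 0.203
grasp_force: 29.4
clock: 65.33
position: [0.5543, 0.3694, 0.194]
ee_rot: [1.0, 0.001, 0.001, 0.0]
ft_force: [-0.8, 0.1, -0.8]
grip_width: 0.2
grasp_force: 29.4
clock: 65.58
position: [0.5639, 0.3703, 0.1946]
ee_rot: [1.0, 0.002, -0.002, -0.0]
ft_force: [-12.6, -1.7, 13.3]
grip_width: 0.203
grasp_force: 31.0
```

```bash
python3 -m inch '[{"slide":[0.003,0,0.003],"yaw":0},{"slide":[0.007,0,0.006],"yaw":0},{"slide":[0.012,0,0.009],"yaw":0},{"slide":[0.017,0,0.011],"yaw":0},{"slide":[0.017,0,0.011],"yaw":0}]'
cat > bl.py <<'E'
from h import *
def bt(tag):
    c=cam("wrist",tag);h=cv2.cvtColor(c["frame"],cv2.COLOR_RGB2HSV);m=cv2.inRange(h,(104,90,100),(122,255,255))
    E=np.array(c["extrinsics"]);R=E[:3,:3];o=-R.T@E[:3,3]
    for r in range(90,345,20):
        x=np.where(m[r,215:300])[0]
        if len(x)>12:
            d=c["fx"]*.018/(x[-1]-x[0]+1.);print(r,215+x[0],len(x),(o+R.T@(np.array([(215+(x[0]+x[-1])/2-c["cx"])/c["fx"],(r-c["cy"])/c["fy"],1])*d)).round(3))
E
python3 -c "
from bl import *
bt('w33')"
```

```text
clock: 66.0
position: [0.5821, 0.3697, 0.2051]
ee_rot: [1.0, 0.001, -0.0, 0.0]
ft_force: [-2.5, -1.3, 4.9]
grip_width: 0.204
grasp_force: 30.3
150 246 26 [0.624 0.369 0.136]
170 245 31 [0.629 0.366 0.215]
190 245 29 [0.604 0.369 0.164]
210 245 29 [0.592 0.369 0.168]
230 243 32 [0.588 0.369 0.187]
250 242 34 [0.582 0.369 0.199]
270 241 36 [0.576 0.369 0.209]
290 241 36 [0.567 0.369 0.212]
```

```bash
python3 asc.py w33 150 60 380 260 3 8; python3 -c "
from h import *
cam('scene','s33')"; python3 asc.py s33 320 90 420 200 2 3
```

```text
60 ..................................................WWWWWWWWWWWWWWWWWWWWWWg....
68 .....................................................WWWWWWWWWWWWWgggy.......
76 ............................................................-y...............
84 .............................................................................
92 .............................................................................
100 .............................................................................
108 .............................................................................
116 .........................................--bb-r..............................
124 ...................................wwwwwwwwwwWWWwwww.........................
132 .................................bbbbbbbwWbbbbbbbbbbwWWWW....................
140 ...............................WwbbbbbbbbbbbbbbbbbbbbbbwwWWW.................
148 ..............................wWWbbbbbbbbrrrrrrrrrrbbbbbwww-WW?..............
156 .............................wWwbbbbbbbbbrrrrrrrrrrrrrrrrrrrr-WW.............
164 .............................W-wbbb
[... 2275 characters left out ...]
--wwwwwwwwwwww-.........................
165 ........---wwwwwwwwwwwww..........................
168 ........--wwwwwwwwwwwww-..........................
171 ........---wwwwwwwwwwww...........................
174 .........---wwwwwwwwww-...........................
177 ..........----wwwwww--............................
180 ............--------?.............................
183 .....................ywgwy........................
186 ?.................ygWWWWWWWgy.....................
189 w?..............yggWWWWWWWWWWy....................
192 WW?............ygggWWWWWWWWWWW....................
195 w?.............gggggWWWWWWWWWWw...................
198 ...............gggggggWWWWWWWggy..................
```

The blue butt slid over the rim at 52°, so I need it steeper. Back to the +y lever, now with the grip about 107 mm from the butt, which allows around 60°.

```bash
python3 -m inch '[{"slide":[0,0,0.03],"yaw":0},{"slide":[0,0,0.06],"yaw":0},{"slide":[0,0.01,0.07],"yaw":0.12},{"slide":[0,0.02,0.07],"yaw":0.24},{"slide":[0,0.03,0.07],"yaw":0.36},{"slide":[0.006,0.041,0.07],"yaw":0.48},{"slide":[0.006,0.041,0.07],"yaw":0.6},{"slide":[0.006,0.041,0.07],"yaw":0.72},{"slide":[0.006,0.041,0.07],"yaw":0.84},{"slide":[0.006,0.041,0.07],"yaw":0.96},{"slide":[0.006,0.041,0.07],"yaw":1.08},{"slide":[0.006,0.041,0.07],"yaw":1.2},{"slide":[0.006,0.041,0.07],"yaw":1.32},{"slide":[0.006,0.041,0.07],"yaw":1.44},{"slide":[0.006,0.041,0.07],"yaw":1.571},{"slide":[0.006,0.041,0.07],"yaw":1.571},{"slide":[0.006,0.041,0.07],"yaw":1.571}]'
python3 -m inch '[{"slide":[0,0,-0.04],"yaw":0},{"slide":[0,0,-0.08],"yaw":0},{"slide":[0,0,-0.12],"yaw":0},{"slide":[0,0,-0.15],"yaw":0},{"slide":[0,0,-0.157],"yaw":0},{"slide":[0,0,-0.157],"yaw":0}]'
python3 -c "
from bl import *
bt('w34');print(get_obs()['position'])"
```

```text
clock: 67.52
position: [0.5877, 0.4111, 0.2743]
ee_rot: [0.707, 0.707, 0.0, -0.0]
ft_force: [-0.0, -0.4, -0.4]
grip_width: 0.206
grasp_force: 29.7
clock: 68.02
position: [0.5865, 0.4105, 0.1151]
ee_rot: [0.707, 0.707, -0.002, -0.0]
ft_force: [0.5, -0.2, -0.1]
grip_width: 0.206
grasp_force: 29.7
150 246 26 [0.586 0.452 0.046]
170 245 27 [0.586 0.44  0.057]
190 244 29 [0.586 0.432 0.074]
210 243 31 [0.586 0.424 0.088]
230 243 32 [0.587 0.415 0.097]
250 242 34 [0.587 0.409 0.109]
270 241 35 [0.586 0.402 0.116]
290 241 36 [0.587 0.395 0.122]
[0.58772889 0.41108607 0.1178401 ]
```

```bash
python3 -m inch '[{"slide":[0,0,-0.004],"yaw":0},{"slide":[0,0,-0.007],"yaw":0},{"slide":[0,0,-0.01],"yaw":0},{"slide":[0,0,-0.013],"yaw":0},{"slide":[0,0,-0.013],"yaw":0}]'
python3 -m inch '[{"slide":[0,0,-0.002],"yaw":0},{"slide":[0,0,-0.004],"yaw":0},{"slide":[0,0,-0.004],"yaw":0}]'
python3 -c "
from bl import *
bt('w35');print(get_obs()['position'])"
```

```text
clock: 68.48
position: [0.5877, 0.4119, 0.1048]
ee_rot: [0.706, 0.708, 0.001, -0.0]
ft_force: [0.7, 2.6, 0.1]
grip_width: 0.205
grasp_force: 29.8
clock: 68.73
position: [0.5878, 0.4133, 0.1017]
ee_rot: [0.706, 0.709, 0.002, -0.001]
ft_force: [0.3, 6.5, 4.0]
grip_width: 0.204
grasp_force: 30.4
150 246 25 [0.588 0.454 0.024]
170 245 27 [0.588 0.443 0.044]
190 244 29 [0.588 0.435 0.061]
210 243 31 [0.588 0.427 0.075]
230 243 32 [0.588 0.418 0.083]
250 242 34 [0.588 0.412 0.095]
270 241 35 [0.588 0.405 0.102]
290 241 36 [0.588 0.397 0.109]
[0.58782738 0.41330083 0.10172553]
```

```bash
python3 -m inch '[{"slide":[0,-0.002,0.003],"yaw":0},{"slide":[0,-0.004,0.006],"yaw":0},{"slide":[0,-0.007,0.008],"yaw":0},{"slide":[0,-0.009,0.009],"yaw":0},{"slide":[0,-0.009,0.009],"yaw":0}]'
python3 -c "
from bl import *
bt('w36');print(get_obs()['position'])"
```

```text
clock: 69.2
position: [0.5859, 0.4075, 0.1105]
ee_rot: [0.704, 0.71, 0.003, -0.003]
ft_force: [-4.0, 12.5, 4.5]
grip_width: 0.202
grasp_force: 30.4
150 246 25 [0.585 0.448 0.033]
170 245 27 [0.585 0.438 0.053]
190 244 29 [0.586 0.429 0.069]
210 243 31 [0.586 0.421 0.084]
230 226 33 [0.583 0.437 0.144]
250 242 34 [0.586 0.406 0.104]
270 241 35 [0.586 0.399 0.111]
290 241 36 [0.586 0.392 0.118]
[0.58593836 0.40745633 0.1105686 ]
```

Tilt is 57°, which suffices. I'll enter from the -y side at x ≈ 0.575 with a shallow butt, above the other brushes, and push against the +y wall to near vertical.

```bash
python3 -m inch '[{"slide":[0,0.003,0.04],"yaw":0},{"slide":[0,0.003,0.08],"yaw":0},{"slide":[0,0,0.12],"yaw":0},{"slide":[-0.012,-0.02,0.16],"yaw":0},{"slide":[-0.012,-0.06,0.16],"yaw":0},{"slide":[-0.012,-0.1,0.16],"yaw":0},{"slide":[-0.012,-0.103,0.16],"yaw":0},{"slide":[-0.012,-0.103,0.16],"yaw":0},{"slide":[-0.012,-0.103,0.12],"yaw":0},{"slide":[-0.012,-0.103,0.09],"yaw":0},{"slide":[-0.012,-0.103,0.083],"yaw":0},{"slide":[-0.012,-0.103,0.083],"yaw":0}]'
python3 -m inch '[{"slide":[0,0.006,0],"yaw":0},{"slide":[0,0.012,0],"yaw":0},{"slide":[0,0.018,0],"yaw":0},{"slide":[0,0.024,0],"yaw":0},{"slide":[0,0.024,0],"yaw":0}]'
python3 -c "
from bl import *
bt('w37');print(get_obs()['position'])"
```

```text
clock: 70.25
position: [0.5742, 0.3003, 0.1905]
ee_rot: [0.705, 0.709, -0.002, -0.001]
ft_force: [-0.0, -0.5, 0.1]
grip_width: 0.205
grasp_force: 29.6
clock: 70.67
position: [0.5761, 0.3242, 0.193]
ee_rot: [0.706, 0.709, 0.001, 0.001]
ft_force: [2.2, -0.1, -2.2]
grip_width: 0.206
grasp_force: 29.7
130 250 17 [0.582 0.389 0.218]
150 238 32 [0.575 0.377 0.19 ]
170 242 31 [0.577 0.366 0.182]
190 245 28 [0.576 0.344 0.146]
210 244 30 [0.576 0.336 0.161]
230 243 32 [0.576 0.329 0.175]
250 242 34 [0.576 0.323 0.187]
270 241 35 [0.576 0.316 0.194]
290 241 36 [0.576 0.308 0.2  ]
[0.5760963  0.32359158 0.1928119 ]
```

```bash
python3 -m inch '[{"slide":[0,0.006,0],"yaw":0},{"slide":[0,0.012,0],"yaw":0},{"slide":[0,0.018,0],"yaw":0},{"slide":[0,0.018,0],"yaw":0}]'
python3 -m inch '[{"slide":[0,0.006,0],"yaw":0},{"slide":[0,0.012,0],"yaw":0},{"slide":[0,0.018,0],"yaw":0},{"slide":[0,0.018,0],"yaw":0}]'
python3 -c "
from bl import *
bt('w38');print(get_obs()['position'])"; python3 asc.py w38 150 100 380 340 3 8
```

```text
clock: 71.05
position: [0.5769, 0.3408, 0.1931]
ee_rot: [0.706, 0.708, 0.001, 0.001]
ft_force: [5.1, -1.5, -2.1]
grip_width: 0.205
grasp_force: 31.7
clock: 71.38
position: [0.577, 0.3588, 0.1932]
ee_rot: [0.706, 0.708, 0.001, 0.001]
ft_force: [5.3, -4.2, 0.8]
grip_width: 0.202
grasp_force: 32.7
170 256 16 [0.584 0.366 0.041]
190 237 31 [0.575 0.391 0.185]
210 246 28 [0.578 0.366 0.15 ]
230 249 21 [0.578 0.326 0.097]
[0.57701973 0.35827361 0.19307226]
100 .............................................................................
108 .............................................................................
116 .............................................................................
124 .............................................................................
132 .............................................................................
140 ......................................r-bbb-r................................
148 .................................bWwwwwwwwwwwwwwwb...........................
156 ..............................bwwwwwwwwwwwwwwwwwwwww?..............
[... 1114 characters left out ...]
bbbbbbbbb##-W#########......................
276 ..########.......####-#######-#bbbbbbbbbbbb#-###########.......########......
284 ###---#######################-bbbbbbbbbbbbb#-######################---#####?.
292 #############################-bbbbbbbbbbbbb##################################
300 ###########---###############-bbbbbbbbbbbbb##################-#######-#######
308 ####---------###############-.bbyyyyyyyy-bb--################################
316 #?#-------##################..yyyyyyyyyyyyyy.################################
324 .##----#####################..yyyyyyyyyyyyy?.######################-####...?#
332 ######-######################.yyyyyyyyyyyyy.#######################-#######..
```

```bash
python3 -m inch '[{"slide":[-0.003,-0.003,-0.008],"yaw":0},{"slide":[-0.004,-0.004,-0.016],"yaw":0},{"slide":[-0.004,-0.004,-0.024],"yaw":0},{"slide":[-0.004,-0.004,-0.032],"yaw":0},{"slide":[-0.004,-0.004,-0.032],"yaw":0}]'
python3 -m inch '[{"slide":[0,0,-0.006],"yaw":0},{"slide":[0,0,-0.012],"yaw":0},{"slide":[0,0,-0.018],"yaw":0},{"slide":[0,0,-0.018],"yaw":0}]'
```

```text
clock: 71.85
position: [0.5713, 0.354, 0.158]
ee_rot: [0.706, 0.708, -0.001, 0.0]
ft_force: [3.8, -2.4, -2.5]
grip_width: 0.2
grasp_force: 32.0
clock: 72.18
position: [0.5735, 0.3557, 0.1432]
ee_rot: [0.706, 0.708, 0.003, 0.001]
ft_force: [7.6, 1.5, 4.3]
grip_width: 0.204
grasp_force: 34.3
```

```bash
python3 -m inch '[{"slide":[0.002,0,-0.005],"yaw":0},{"slide":[0.003,0,-0.01],"yaw":0},{"slide":[0.003,0,-0.01],"yaw":0}]'
python3 -c "
from bl import *
cam('wrist','w39')"; python3 asc.py w39 150 130 380 345 3 8
```

```text
clock: 72.43
position: [0.5772, 0.3566, 0.1344]
ee_rot: [0.706, 0.708, 0.004, 0.001]
ft_force: [8.9, 1.3, 7.6]
grip_width: 0.203
grasp_force: 35.8
130 .............................................................................
138 .............................................................................
146 .............................................................................
154 .................................wbWwwwwwwwwwwwwwwb..........................
162 ..............................bwwwwwwwwwwwwwwwwwwwwwwww......................
170 ............................bwwwwwwwwwwwwwwwwwwwwwwwwwwww....................
178 ...........................wwwwwwwwwwwwwwWWWWWWWWWWWwwwwwww..................
186 ..........................wwwwwwwWWWWWWWbbb?rrrrrrrbbWWWWWWww................
194 .........................wwwwWWWW#bbbbbbbbbbrrrrrrr?bbbbbb-WWWWw.............
202 ........................wwWWWWbbybbbbbbbbbbbrrrrrrrr?bbbbwwww-wWWW...........
210 .......................wWWW-bbbb.bbbbbbbbbbbrrrrrrrr-bbbbwwwwww--WWW.........
218 ......................wWW----bbbbbbbbbbbbbbbrrr
[... 560 characters left out ...]
bbbbbbbbbb#-###########wwwwwww-#####......gg
282 ###----######################-#bbbbbbbbbbbb#-#####################----####?..
290 #############################-bbbbbbbbbbbbb##################################
298 #############################-bbbbbbbbbbbbb#########################-########
306 #####--------###############w-bbbbbbbbbbbbb#-##########################--####
314 ##-----------#####--########..yyyyyyyyyyyyb..################################
322 ..#-----####################..yyyyyyyyyyyyyy.##########################....#-
330 ###--#######################.yyyyyyyyyyyyyyy.#############################...
338 #############################################################################
```

```bash
python3 -m inch '[{"slide":[0,0,0],"yaw":0},{"slide":[0,0,0],"yaw":0},{"slide":[0,0,0],"yaw":0}]' 165 20
python3 -m inch '[{"slide":[0,0,0.03],"yaw":0},{"slide":[0,0,0.07],"yaw":0},{"slide":[0,0,0.11],"yaw":0},{"slide":[0,0,0.15],"yaw":0},{"slide":[-0.03,-0.16,0.17],"yaw":0},{"slide":[-0.03,-0.16,0.17],"yaw":0},{"slide":[-0.03,-0.16,0.17],"yaw":0},{"slide":[-0.03,-0.16,0.17],"yaw":0},{"slide":[-0.03,-0.16,0.17],"yaw":0},{"slide":[-0.03,-0.16,0.17],"yaw":0},{"slide":[-0.03,-0.16,0.17],"yaw":0}]' 
python3 - <<'E'
from h import *
c=cam("wrist","w40");s=cam("scene","s40");cam("top","t40");print(get_obs()["position"])
E
python3 asc.py w40 200 0 350 130 2 5;python3 asc.py s40 300 90 400 190 2 3
```

```text
clock: 72.73
position: [0.5733, 0.3556, 0.1313]
ee_rot: [0.706, 0.708, -0.001, -0.001]
ft_force: [-0.8, -0.4, 0.5]
grip_width: 0.352
grasp_force: 0.0
clock: 73.65
position: [0.5439, 0.196, 0.302]
ee_rot: [0.706, 0.709, -0.0, -0.001]
ft_force: [-0.3, 0.7, 0.5]
grip_width: 0.353
grasp_force: 0.0
[0.54414491 0.19662252 0.30161806]
0 ..................................WWW-------------------------------------W
5 .................................WWW--------bbbbbbbb-w---------------------
10 ................................wWW------bbbbbbbbbbbbbbbbb-w------------w--
15 ................................WWw---bwwbbbbbbbbbbbbbrrrrbbbw--------ww-w-
20 ................................WW--bbwyyyybbbbbbbbbbbb?rrrbbb------wwwwwww
25 ................................WW-bbbyyyyyybbbbbbbbbbbbbrrrbbbb---wwwwwwww
30 ................................WWwbbbyyyyyyybbbbbbbbbbbbb?rr?bb--wwwwwwwww
35 ...............................wwWWbbbbyyyyyyybbbbbbbyyyy?bbrr?WWwwwwwwwwww
40 ...............................wwWWWbbbbyyyyyyybbb?yyyyWWyyyrrrWWwwwwwwwwwW
45 ...............................ww-WWWbbWwyyyyyyybbyyWWWWWW
[... 2453 characters left out ...]
..........--www?rr??-wwwwWw.............
156 ....................--wwwwwWwwwWWWww..............
159 ...................---wwwwwwwwwwwww...............
162 ...................--wwwwwwwwwwwwww...............
165 ..................---wwwwwwwwwwwww................
168 ..................---wwwwwwwwwwwww................
171 ..................--wwwwwwwwwwwww.................
174 ...................---wwwwwwwwww-.................
177 ....?W?.............----wwwwww--..................
180 ?WWWwWW?..............--------....................
183 wwwwwwwW?......................ywgwy..............
186 wwwwwwwWWW..................ygWWWWWWWgy...........
189 wwwWWWWWWWW...............yggWWWWWWWWWWy..........
```

```bash
cat > asc2.py <<'E'
import cv2,sys
f,x0,y0,x1,y1=sys.argv[1],*map(int,sys.argv[2:6])
h=cv2.cvtColor(cv2.imread(f"pics/{f}.png"),cv2.COLOR_BGR2HSV)
def ch(p):
    H,S,V=map(int,p)
    if H<8 and S>90:return 'r'
    if 95<H<125 and S>50:return 'b'
    if 18<=H<27 and S>75:return 'C'
    if 27<=H<36 and S>45:return 'y'
    if 8<=H<18 and S>120:return '.'
    if S<75:return 'W' if V>225 else ('w' if V>170 else '-')
    return '?'
for y in range(y0,y1):print(y,''.join(ch(h[y,x]) for x in range(x0,x1)))
E
python3 asc2.py s40 335 122 380 160; python3 asc2.py w40 262 0 340 92
```

```text
122 .....?---------bbbbbbbbbbbb???rr.............
123 .....??--------bbbbbbbbb????rr...............
124 ......??-------bbbbbbb????rr.................
125 .......??------bbbb????rr....................
126 ........??-----bb????r.......................
127 ..........?------??r.........................
128 ..........??-ww--r...........................
129 ...........??www??...........................
130 ............?-www?...........................
131 ............?Cwww?...........................
132 ............?C-wwC?..........................
133 .......???..?C-wwC?...?......................
134 .......?CC???C--wC??wwwwww?..................
135 .......?CwC???C-wCCWWWWWWwwww?...............
136 .......?-wwC?CC-CCC?wwwwwwwWWww?.............
137 .......?CwwwwCCCCCCCwwwwwwwwWWWw?............
138 .......?CwwwwCCCCCC----wwwwwwwwWww?..........
139 .......?CwwWWCCCCC.-b---w---wwwwWWw?.........
140 ........CCwwWwwCC.--b----------wwWWw?........
141 .......?CCCwwww----bb----w------wwWWw?.......
142 ......??CCCwwwww--bbb------------wwWWw.......
143 ......wwwCCCwwww--bbbb------------wwWw?......

[... 7633 characters left out ...]
......?-wwWWWWWW?.......-wWWWWWWWWWWWW?.....
84 ..........................................?-wWWWWW........?-wWWWWWWWWWWC......
85 ............................................??WWWW.........?wwWWWWWWWWW?......
86 ..............................................?CWC.........?--wWWWWWWWy.......
87 .............................................................?-wWWWWWWC.......
88 ...............................................................??WWWWW?.......
89 .................................................................?WWWW........
90 ..................................................................?WWC........
91 ....................................................................?.........
```

```bash
python3 - <<'E'
from h import *
s=cam("scene");w=cam("wrist");t=cam("top","t41")
def P(c,p):
    K=np.array([[c["fx"],0,c["cx"]],[0,c["fy"],c["cy"]],[0,0,1.]])
    return cv2.undistortPoints(np.array(p,float).reshape(-1,1,2),K,np.array([c["k1"],0,0,0.])).reshape(2,1)
def tri(a,b):
    X=cv2.triangulatePoints(s["extrinsics"][:3],w["extrinsics"][:3],P(s,a),P(w,b)).ravel();X=X[:3]/X[3]
    r=[]
    for c,p in((s,a),(w,b)):
        q=c["extrinsics"]@np.r_[X,1];r.append(np.abs(q[:2]/q[2]-P(c,p).ravel()).max()*c["fx"])
    return X.round(3),np.round(r,1)
for n,a,b in(("blue tip",(348.5,127.5),(331,91)),("A",(343,134),(310,87)),("B",(343,134),(331,91)),("C",(348.5,127.5),(310,87)),("blue collar",(351,138),(305,40)),("red collar",(351,147),(328,56)),("blue butt?",(354,141),(300,36))):print(n,*tri(a,b))
E
python3 asc2.py t41 145 160 185 200
```

```text
blue tip [0.599 0.281 0.212] [1.9 4.9]
A [0.588 0.283 0.177] [0.6 1.5]
B [0.6   0.276 0.191] [1.  2.3]
C [0.588 0.286 0.201] [3.3 8.5]
blue collar [0.585 0.323 0.142] [0.3 0.7]
red collar [0.609 0.31  0.133] [0.8 1.6]
blue butt? [0.585 0.332 0.126] [1.2 2.7]
160 .............?WWWWwWWWwwWWWWWWWWWWWWWWWW
161 .............?wWWWwWWWwwWWWWWWWWWWWWWWWW
162 ..............wWWWwWWWwwWWWWWWWWWWWWWWWW
163 ..............?WWWwWWWwwwWWWWWWWWWWWWWWW
164 ..............?WWWwWWWw-wWWWWWWWWWWWWWWW
165 ..............?wWWWwWWWwwwWWWWWWWWWWWWWW
166 ..............?wWWWwWWWw-wWWWWWWWWWWWWWW
167 .............?wWWWWwWWWw-wwWWWWWWWWWWWWW
168 ...........?wwWWWWWwWWWwwwWWWWWWWWWWWWWW
169 ..........-wwwwwWWWWWWWWWWWWWWWWWWWWWWWW
170 .........-ww----wWWWwWWWWWWWWWWWWWWWWWWW
171 ........?ww-----wWWWwWWWWWWWWWWWWWWWWWWW
172 .......?ww------wWWWwWWWWwWWWWWWWWWWWWWW
173 ......?ww-------wWWWWWWWWwWWWWWWWWWWWWWW
174 ......-ww--------wWWWWWWWwWWWWWWWWWWWWWW
175 .....?ww---------wWWWWWWWwwWWWWWWWWWWWWW
176 .....-ww---------wWWWWWWWwwWWWWWWWWWWWWW
177 .....-w----------wWWWWWWWWwWWWWWWWWWWWWW
178 .....-w---------?wWWWWWWWWw
[... 258 characters left out ...]
bbb--WWwwwWWWWWWWWWWWWWWW
185 .....?ww----bbbbbb--wWWwwwWWWWWWWWWWWWWW
186 ......?ww---bbbbb--?wWWwwwwWWWWWWWWWWWWW
187 .......-ww--bbbb-?..CwWwwwwWWWWWWWWWWWWW
188 .......?www--bb-?..CCwwwwwwWWWWWWWWWWWWW
189 ........?wwww---?.C.CwwwwwwWWWWWWWWWWWWW
190 .........?-wwwww--C-wwwwwwwwWWWWWWWWWWWW
191 ..........?-wwWwwwwwwwwwwwwwWWWWWWWWWWWW
192 ............?--wwww---wwwwwwWWWWWWWWWWWW
193 ..............?--------wwwwwWWWWWWWWWWWW
194 ...............---------wwwwWWWWWWWWWWWW
195 ...............??--------wwwwWWWWWWWWWWW
196 .................?-------wwwwWWWWWWWWWWW
197 ...................?????-wwwwWWWWWWWWWWW
198 ........................?wwwwWWWWWWWWWWW
199 ........................??wwwWWWWWWWWWWW
```

All three butts work out below about 0.02 m and all the tips above 0.17 m. The seals were last seen home and have not been touched since. Handing in.

```bash
python3 -c "
from workcell import *
print(hand_in())"
```

```text
the job is handed in; nothing more can be done
None
```

I handed in the finished job: four seals (cream was absent) are in a straight, closed row against the back of the bay, and all three brushes stand in the pot, bristles up. The hand-in returned no verdict, so this rests on my own camera and force measurements.

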